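Jack a press-fit pump cover off evenly with a wedge

ROBOT

A 6-joint arm with a two-finger parallel gripper is mounted at the origin on the work surface. World frame = base frame: x ahead of the robot, y to its left, z up, the work surface at z = 0. Lengths are in m, angles in rad, forces in N, time in s.
With the tool pointing down it reaches from about 0.35 to 0.775 m from the base axis. Payload 5.5 kg.
Tool frame: the origin (TCP) lies midway between the tips of the shut fingers; the grasp point (between the pads) lies 19 mm behind it (r.pinch_z is the distance from the TCP to the grasp point, in m); z points along the fingers, y is the direction in which the jaws open and shut (so a half turn about z gives the same grasp; the last joint's range is limited). The gripper opens to 85 mm and grips with 20 to 120 N. Pads are 22 mm wide; open, the fingers measure 114 mm over their backs; the gripper's body (76 mm by 85 mm) begins 54 mm behind the grasp point. The pads swing forward as they close: fully open they stand 13 mm farther back than shut.
Start: joints at [1.102, 0.313, 0.046, 1.304, 0, 1.431], TCP at [0.186, 0.544, 0.231] pointing down, gripper open.
Joint ranges: [-2.76, 2.76], [-0.86, 1.69], [-1.03, 1.26], [-2.2, 2.34], [-1.47, 1.5], [-3.14, 3.14]. Speed limits (rad/s): [2.57, 2.57, 3.14, 3.14, 3.14, 3.14].

INTERFACE

Orientations are given as [roll, pitch, yaw] about the fixed x, y, z axes, in that order (R = Rz(yaw) Ry(pitch) Rx(roll)).
In Python, from rig import r, grab_frame, calibration gives the robot as it stands.
- The arm moves only by the tool step_arm, never from a script. Its argument "deltas" is text: rows parted by semicolons, each of 6 numbers parted by spaces: the shift along the tool's x, y, z each as a share of 0.1 m, from -1 to 1, then the turn, a rotation vector about the tool's x, y, z each as a share of pi/4 rad, from -1 to 1. In form: tx ty tz rx ry rz; .... A call has 1 to 5 rows; each row shifts and turns the pose as measured when the row begins, along the tool's axes as they then stand; what a row does not reach is not made up. A row lasts 1/10 s, in which the tool goes at most 50 mm and 8.59 degrees, less where a joint would pass 70% of its speed; a pose out of reach is approached as far as the arm can. A call with a number of a shift or a turn outside -1 to 1 is refused whole. A call with a gripper value outside its range is refused whole. "gripper" is the closure in counts, from 0 (fully open) to 255 (shut), set as the call begins (left out, the last holds). The fingers move at their own pace and stop on an object; the grip force is fixed at half the most. Time passes only in rows, so rows that do not move let the fingers close. It gives the time, the measured TCP pose, the force and the opening at its end, in the units of the state.
- r.read_state(): the state, without advancing time (a new reading comes with each control period).
- grab_frame(name): name is "scene" or "top" or "wrist"; returns the picture (420x560x3 uint8, red, green, blue); there is no depth.
- calibration(name): a dict with "intrinsics" (3x3 intrinsics, pixels), "k1" (the pictures are not rectified: a ray, as slopes to the right and down, at radius r is drawn at 1 + k1 r^2 times it, then the intrinsics apply), "T" (4x4, takes a point from camera to world coordinates). Camera axes: x right, y down, z forward; pixel columns grow to the right and rows downward; lengths in m; the calibration is good to about 2 mm. A picture is of the moment at which its call begins: read the wrist's pose just before it. calibration takes no time and is no camera call; for the wrist camera it gives the pose at the moment of the call.
- r.job_done(): hands the job in, once; it reports no verdict.
The state is a dict: "time_s": time; "qpos": joint angles; "dq": joint speeds; "effort": joint torques, N m; "ee_pos": TCP position; "tool_rot": TCP orientation; "ft_force": force on the tool from outside, world axes, zero at the start; "torque": the same for the moment, N m; "opening": opening from 0.0 (shut) to 1.0 (fully open).
Only numpy, scipy, OpenCV 4.12 (cv2) and the standard library are available. Lean on these libraries where they do the work, as an engineer would, in place of code of your own. Each camera call takes 0.05 s, during which the arm holds its last target.

TASK

Take the steel wedge from the rubber mat and ease the press-fit end cover off the fuel pump in the vise: work the wedge into the pry slots at the cover's two ends by turns, a few millimetres at a time, until both ends stand about 6 to 7 mm higher than when fully home. Touch pump, cover and vise with the wedge alone, find the seam and drive the wedge gently by feel (ram nothing, never lean on it hard), never let one end get more than 4 mm ahead of the other or the cover will cock in its bore, and finally lay the wedge back on the mat; leave the wrench, the oil bottle and the loose bearing where they are.

Things in the scene. Friction and masses are not known exactly. Their poses are not given: they have to be found in the camera images.
- vise: Grey machine vise on the bench, 280 mm long along its x, 100 mm wide; origin: centre of its underside. A pump is clamped in it, centred; its level top face (x -48..48, y -68..68 mm) is 107 mm above the bench give or take 12 mm: packed up by hand, not measured, to be felt. In the middle a boss (52 mm across) stands 22 mm and a shaft (18 mm) 36 mm above this face. All else is lower.
- ledge_left (a point): On the vise (its axes), at its y +61 mm: nominal middle of the bare ledge, 14 mm deep (y 54..68 mm) and 96 mm long, that the pump's face leaves at the cover's +y end; true height 12 mm higher to 12 mm lower. The cover is a plate 10 mm thick, x -46..46, y -54..54 mm. Its pry slot opens on this ledge: 40 mm wide (x -20..20), 2.5 mm high when home, 14 mm deep along y.
- ledge_right (a point): The same at the cover's -y end (y -61 mm), with its own pry slot. Oiled faces: the wedge slides on them with friction about 0.2. An end of the cover starts to rise at about 6 N of lift, which takes some 4 to 10 N of push on the wedge, and stays where it is put.
- cover_left (a joint): How far the cover's +y end (vise frame) is raised, as an angle about the opposite end's edge: 0 fully home, growing as the end rises, 108 mm of rise per rad (6.5 mm is 0.060), stop at 0.10. May start raised by up to 0.010. Wedging one end leaves the other where it is.
- cover_right (a joint): The same for the cover's -y end: 0 fully home, 108 mm of rise per rad.
- wedge_grip (a point): Grip point of the wedge, half-way up its wooden handle (22 mm wide, 30 mm high, from 13 mm ahead of this point to 75 mm behind). x points along the wedge to its tip, z up. Mass about 160 g. It lies flat on the mat, sole down.
- wedge_tip (a point): Middle of the wedge's tip edge, on the sole, 67 mm ahead of wedge_grip and 15 mm below it (same axes). Steel blade 24 mm wide with a flat sole in line with the handle's underside; tip 1.5 mm thick, then a ramp on the upper face at 18 degrees: 1.5 mm + 0.325 d thick at d behind the tip, up to d = 28 mm, then an 11 mm shank.
- mat: Black rubber mat, 180 by 130 mm, 4 mm thick, fixed to the bench on one side of the vise; origin at the centre of its underside.
- tub: Clear open tub with bolts, 160 by 120 mm, 45 mm high, fixed to the bench on the other side of the vise; origin at the centre of its underside. Leave alone.
- wrench: Loose combination wrench 160 mm long lying on the bench. Leave alone.
- oiler_mid (a point): Middle of a small white oil bottle, 38 mm across and 85 mm high, standing on the bench. Leave alone.
- bearing: Loose steel bearing ring, 52 mm across and 15 mm high, lying on the bench; origin at the centre of its underside. Leave alone.
There are look-alikes about, which are no part of the job. Several things look just like the part that bears wedge_grip: the one meant starts farthest to the robot's right.

How it is judged:
At the end, for the whole second after the job is handed in: Both ends of the cover stand 5.2 to 8 mm above fully home, and the wedge lies released on the mat (its grip point within 90 mm of the mat's centre, seen from above, and less than 25 mm above the bench; its tip less than 30 mm above the bench) (value of joint cover_left between 0.04815 and 0.07407 rad and value of joint cover_right between 0.04815 and 0.07407 rad and horizontal distance between wedge_grip and mat below 0.09 m and height (world z) of wedge_grip below 0.025 m and height (world z) of wedge_tip below 0.03 m); the robot touches nothing.
It fails at once if one end of the cover gets more than 4.5 mm ahead of the other (it cocks in its bore; checked in steps of up to 1 mm) ((value of joint cover_left above 0.0463 rad and value of joint cover_right below 0.00463 rad) or (value of joint cover_left above 0.05324 rad and value of joint cover_right below 0.01157 rad) or (value of joint cover_left above 0.06019 rad and value of joint cover_right below 0.01852 rad) or (value of joint cover_left above 0.06944 rad and value of joint cover_right below 0.02778 rad) or (value of joint cover_left above 0.0787 rad and value of joint cover_right below 0.03704 rad) or (value of joint cover_right above 0.0463 rad and value of joint cover_left below 0.00463 rad) or (value of joint cover_right above 0.05324 rad and value of joint cover_left below 0.01157 rad) or (value of joint cover_right above 0.06019 rad and value of joint cover_left below 0.01852 rad) or (value of joint cover_right above 0.06944 rad and value of joint cover_left below 0.02778 rad) or (value of joint cover_right above 0.0787 rad and value of joint cover_left below 0.03704 rad)).
It fails at once if the wedge presses on the pump, the cover and the vise with more than 27 N, all its contacts added up (contact force between wedge and vise above 27 N).
It fails at once if the robot itself bears on the vise, the pump or the cover with more than 3 N (contact force between any of the fingers, the arm and vise above 3 N).
It fails at once if the wrench, the oil bottle or the bearing is moved by more than 20 mm (distance of any of wrench, oiler_mid, bearing from where it was at the start of the episode above 0.02 m).
It also fails if it takes over 72 s, if anything falls off the work surface, if the arm or the gripper's body presses on something with over 40 N, if the wrist force passes 120 N, or if a joint passes its speed limit or range.

## Working session

There is one attempt and no reset: what is moved stays moved. The work goes in short steps, Python scripts to look and compute and a tool call to move; the robot and the scene stay as the last step left them, time stands still between calls to the robot, and variables do not carry over. Pictures are saved under pics/ and viewed, and the job is handed in when it is done.

Besides the shell and the picture viewer there is one more tool, called by a JSON object that holds its "fn" and its "kwargs". step_arm: Moves the arm, as the interface text tells. Shift numbers are shares of 0.1 m and turn numbers shares of pi/4 rad, none past 1 either way. Its arguments: {"type":"object","properties":{"deltas":{"type":"string"},"gripper":{"type":"number"}},"required":["deltas"]}

```bash
ls; mkdir -p pics; python3 - <<'E'
from rig import r, grab_frame, calibration
import cv2
print(r.read_state())
for n in ["scene","top","wrist"]:
    c=calibration(n); print(n,c)
    cv2.imwrite(f"pics/{n}0.png",cv2.cvtColor(grab_frame(n),cv2.COLOR_RGB2BGR))
E
```

```text
pics
{'time_s': 0.0, 'qpos': array([ 1.10240997e+00,  3.13991528e-01,  4.49841982e-02,  1.30359744e+00,
       -1.09352462e-05,  1.43115836e+00]), 'dq': array([ 5.22179247e-04, -8.91217678e-06,  7.15665712e-04, -1.11916945e-03,
        6.81195499e-04, -7.55674417e-04]), 'effort': array([ 7.60184812e-04, -4.80625498e+01,  2.98533440e+01,  1.92614493e-02,
       -7.17797593e-05, -2.58787253e-06]), 'ee_pos': array([0.18544517, 0.54373835, 0.23041605]), 'tool_rot': array([-3.13980029e+00, -2.40878064e-04,  2.81284405e+00]), 'ft_force': array([-0.61264261, -0.51409489, -0.60312016]), 'torque': array([ 0.00831791,  0.02504803, -0.0279911 ]), 'opening': 1.0017990644931023}
scene {'intrinsics': array([[473.80857808,   0.        , 282.58291458],
       [  0.        , 473.80857808, 207.31970329],
       [  0.        ,   0.        ,   1.        ]]), 'k1': 0.050088740370870154, 'T': array([[ 0.75631557,  0.53860298, -0.37134027,  0.95993222],
       [ 0.65419552, -0.62601596,  0.42441988, -0.49212929],
       [-0.00387112, -0.5639245 , -0.82581727,  1.05193774],
       [ 0.        ,  0.        ,
[... 430 characters left out ...]
, -4.41338483e-02, -9.98829542e-01,
         1.24578795e+00],
       [ 0.00000000e+00,  0.00000000e+00,  0.00000000e+00,
         1.00000000e+00]])}
wrist {'intrinsics': array([[331.53556896,   0.        , 282.60652699],
       [  0.        , 331.53556896, 207.39844473],
       [  0.        ,   0.        ,   1.        ]]), 'k1': -0.059749018642397414, 'T': array([[ 3.21696251e-01,  9.06459106e-01,  2.73575239e-01,
         1.15853567e-01],
       [ 9.46842427e-01, -3.07679447e-01, -9.39296344e-02,
         5.67222856e-01],
       [-9.69894079e-04,  2.89249454e-01, -9.57253265e-01,
         3.72552529e-01],
       [ 0.00000000e+00,  0.00000000e+00,  0.00000000e+00,
         1.00000000e+00]])}
```

View pics/scene0.png

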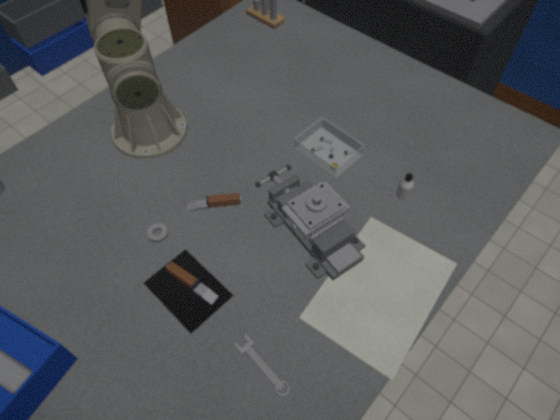

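View pics/top0.png

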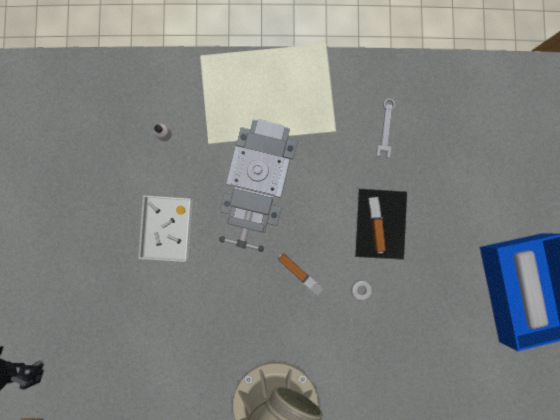

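View pics/wrist0.png

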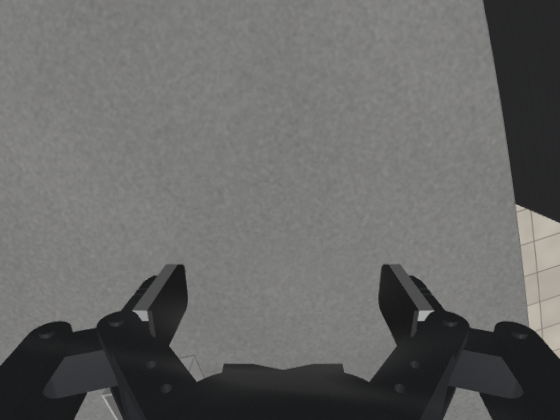

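Candidates for the wedge, as top-view pixels: an orange-handled tool on the mat at (377,225), and a look-alike at (300,273) lying on the bench. The one on the mat is farthest to the robot's right (image right, −y), so I choose it. The oil bottle is at (162,131), wrench (387,128), bearing (362,290), and pump (258,170).

```bash
cat > h.py <<'E'
import numpy as np, cv2
def rays(cal,px):
    K=cal["intrinsics"];k=cal["k1"];px=np.atleast_2d(np.array(px,float))
    d=np.c_[(px[:,0]-K[0,2])/K[0,0],(px[:,1]-K[1,2])/K[1,1]]
    u=d.copy()
    for _ in range(30): u=d/(1+k*(u**2).sum(1,keepdims=True))
    v=np.c_[u,np.ones(len(u))]@cal["T"][:3,:3].T
    return cal["T"][:3,3],v
def plane(cal,px,z):
    o,v=rays(cal,px); return o+v*((z-o[2])/v[:,2])[:,None]
def proj(cal,P):
    P=np.atleast_2d(P);T=cal["T"];c=(P-T[:3,3])@T[:3,:3];u=c[:,:2]/c[:,2:]
    u=u*(1+cal["k1"]*(u**2).sum(1,keepdims=True));K=cal["intrinsics"]
    return np.c_[u[:,0]*K[0,0]+K[0,2],u[:,1]*K[1,1]+K[1,2]]
def tri(c1,p1,c2,p2):
    o1,v1=rays(c1,p1);o2,v2=rays(c2,p2);v1=v1[0]/np.linalg.norm(v1[0]);v2=v2[0]/np.linalg.norm(v2[0])
    s=np.linalg.lstsq(np.c_[v1,-v2],o2-o1,rcond=None)[0]
    a=o1+s[0]*v1;b=o2+s[1]*v2; return (a+b)/2,np.linalg.norm(a-b)
E
python3 - <<'E'
import cv2
t=cv2.imread("pics/top0.png"); s=cv2.imread("pics/scene0.png")
def crop(im,x,y,w,h,f,n): cv2.imwrite(n,cv2.resize(im[y:y+h,x:x+w],None,fx=f,fy=f,interpolation=cv2.INTER_CUBIC))
crop(t,210,110,100,150,5,"pics/c_top_v.png".replace(".png","1.png")) if 0 else crop(t,210,110,95,100,6,"pics/c_top_v.png")
crop(t,345,180,70,90,6,"pics/c_top_w.png")
crop(s,255,160,120,125,4.8,"pics/c_sc_v.png")
crop(s,140,245,100,90,6,"pics/c_sc_w.png")
E
```

```text
(no output)
```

View pics/c_top_v.png

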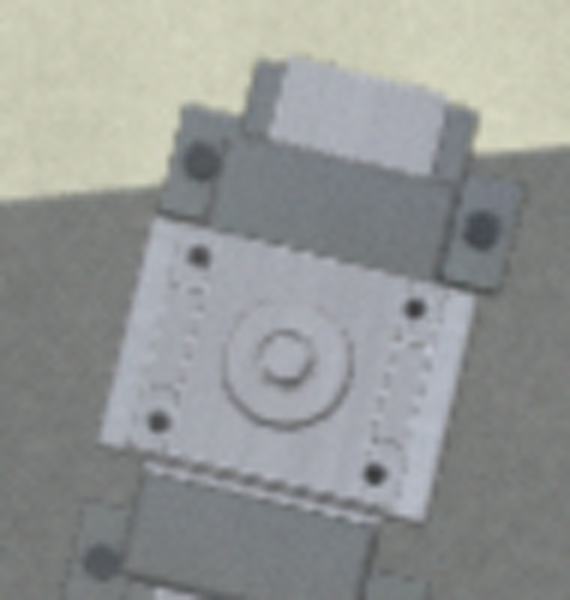

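View pics/c_top_w.png

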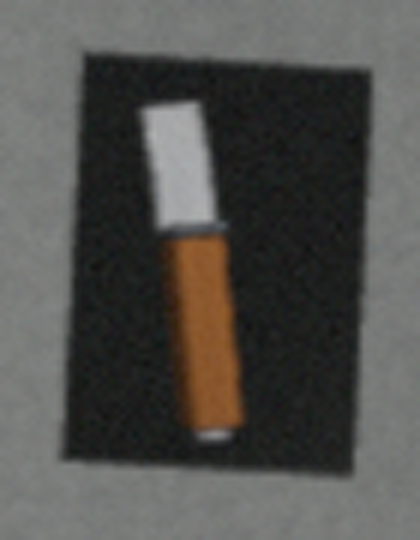

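View pics/c_sc_v.png

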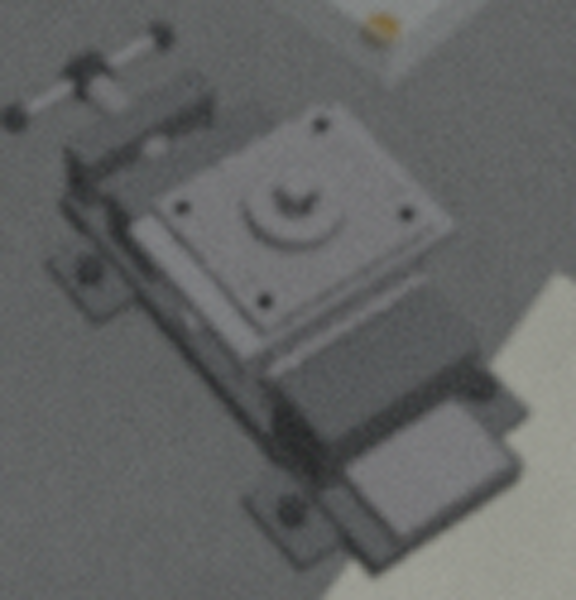

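View pics/c_sc_w.png

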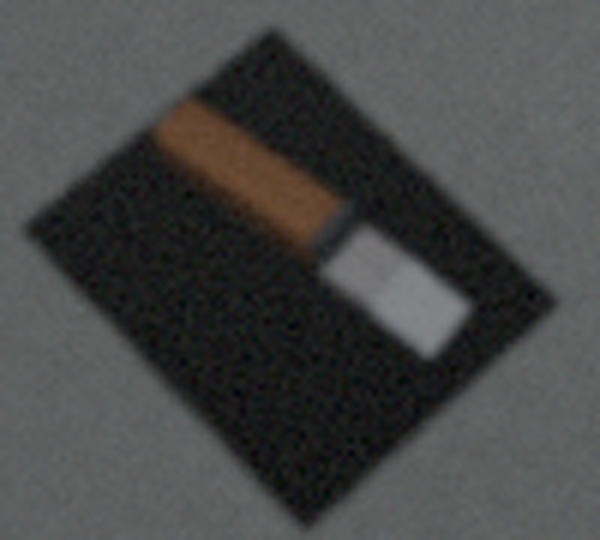

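```bash
python3 - <<'E'
from rig import calibration
from h import *
T=calibration("top");S=calibration("scene")
tp=np.array([(199,256),(415,308),(375,474),(159,422)])/6.-.42+[210,110]
sp=np.array([(407,214),(265,301),(183,207),(320,125)])/4.8-.4+[255,160]
P=[]
for a,b in zip(tp,sp):
    p,e=tri(T,a,S,b);P.append(p);print(p.round(4),round(e,4))
P=np.array(P);c=P.mean(0);print("c",c)
for z in (P[:,2].mean(),):
    Q=plane(T,tp,z)[:,:2]; R=plane(S,sp,z)[:,:2]
    for q in(Q,R): 
        ex=(q[0]+q[1]-q[2]-q[3]);ey=q[0]+q[3]-q[1]-q[2]
        print(q.mean(0),np.linalg.norm(ex)/2,np.linalg.norm(ey)/2,np.degrees(np.arctan2(ex[1],ex[0])),np.degrees(np.arctan2(ey[1],ey[0])))
# pump face corners top view
fc=np.array([(155,215),(478,290),(424,522),(100,442)])/6.-.42+[210,110]
Q=plane(T,fc,P[:,2].mean()-.01)[:,:2];print(Q.mean(0),[np.linalg.norm(Q[i]-Q[(i+1)%4]) for i in range(4)], [np.degrees(np.arctan2(*(Q[i]-Q[(i+1)%4])[::-1])) for i in range(4)])
# wedge
for n,cal in(("top",T),("scene",S)):
    im=cv2.imread(f"pics/{n}0.png");h=cv2.cvtColor(im,cv2.COLOR_BGR2HSV)
    roi=np.zeros(im.shape[:2],np.uint8)
    if n=="top": roi[185:262,355:408]=1
    else: roi[250:330,145:232]=1
    m=((h[...,0]<20)&(h[...,1]>110)&(h[...,2]>60)&(roi>0)).astype(np.uint8)
    b=((h[...,2]>90)&(h[...,1]<60)&(roi>0)).astype(np.uint8)
    for nm,k,z in(("handle",m,.034),("blade",b,.01)):
        cs,_=cv2.findContours(k,cv2.RETR_EXTERNAL,cv2.CHAIN_APPROX_NONE)
        cs=sorted(cs,key=cv2.contourArea)[-2:]
        for q in cs:
            if cv2.contourArea(q)<30: continue
            r=cv2.minAreaRect(q);bx=plane(cal,cv2.boxPoints(r),z);print(n,nm,r,bx.mean(0).round(4)); print(bx[:,:2].round(4).tolist())
# mat corners top
mc=np.array([(85,53),(371,70),(353,473),(64,458)])/6.-.42+[345,180]
print("mat",plane(T,mc,.004).mean(0))
tipc=np.array([(141,107),(200,101)])/6.-.42+[345,180];print("tip",plane(T,tipc,.0055))
hc=np.array([(170,237),(228,236),(243,428),(192,431)])/6.-.42+[345,180];print("handle",plane(T,hc,.034))
tips=np.array([(472,303),(430,360)])/6.-.42+[140,245];print("tipS",plane(S,tips,.0055))
E
```

```text
[0.64   0.0788 0.1259] 0.0005
[ 0.6193 -0.0069  0.1265] 0.0008
[0.5536 0.0091 0.1267] 0.0001
[0.5737 0.0941 0.1262] 0.0011
c [0.59664812 0.0437737  0.12633074]
[0.59686812 0.04396942] 0.06784422154228216 0.08785444270033975 -13.355073753376143 76.49993268614836
[0.59643064 0.0435364 ] 0.06800551301161747 0.08727423166757094 -13.473277404107629 76.39234665766412
[0.59724081 0.0432861 ] [np.float64(0.13261665518813223), np.float64(0.09550880183592905), np.float64(0.13285990336325168), np.float64(0.09363263525245204)] [np.float64(76.9711855973812), np.float64(-13.101450423951208), np.float64(-103.83818813730747), np.float64(166.7563565423777)]
top handle ((378.7073059082031, 234.8658447265625), (31.91471290588379, 10.049270629882812), 83.6598129272461) [ 0.4424 -0.266   0.034 ]
[[0.4818, -0.2487], [0.4846, -0.2747], [0.403, -0.2832], [0.4003, -0.2572]]
top blade ((374.5086975097656, 207.30633544921875), (21.135950088500977, 9.88371753692627), 81.25383758544922) [ 0.5144 -0.2611  0.01  ]
[[0.5399, -0.2441], [0.5439, -0.2701], [0.4889, -0.2781], [0.4849, -0.2521]]
top blade ((381.0, 223.0
[... 343 characters left out ...]
scene blade ((164.5, 308.0), (39.0, 42.0), 0.0) [ 0.4678 -0.3477  0.01  ]
[[0.4736, -0.4101], [0.3934, -0.3438], [0.4637, -0.2838], [0.5403, -0.3533]]
scene blade ((209.5, 270.5), (40.99999237060547, 42.99999237060547), 90.0) [ 0.4773 -0.2127  0.01  ]
[[0.3965, -0.2091], [0.4781, -0.139], [0.5559, -0.2183], [0.4786, -0.2846]]
mat [ 0.47210266 -0.27952494  0.004     ]
tip [[ 0.54067786 -0.24520244  0.0055    ]
 [ 0.54336722 -0.27143649  0.0055    ]]
handle [[ 0.48300087 -0.25120772  0.034     ]
 [ 0.48341819 -0.27636183  0.034     ]
 [ 0.40113821 -0.28217773  0.034     ]
 [ 0.39993782 -0.26009129  0.034     ]]
tipS [[ 0.53856619 -0.24424823  0.0055    ]
 [ 0.54314836 -0.27168845  0.0055    ]]
```

```bash
cat >> h.py <<'E'
from scipy.spatial.transform import Rotation as Ro
def goto(pos,yaw,vmax=0.045,amax=8.0,n=5,state=None):
    """print rows toward tool pos / yaw(deg), tool pointing down"""
    from rig import r
    s=r.read_state();p=np.array(s["ee_pos"],float);R=Ro.from_euler("xyz",s["tool_rot"])
    pos=np.array(pos,float);G=Ro.from_euler("xyz",[np.pi,0,np.radians(yaw)])
    print("t",round(s["time_s"],2),"at",p.round(4),"yaw",np.degrees(s["tool_rot"]).round(2),"F",np.array(s["ft_force"]).round(2),"op",round(s["opening"],3))
    rows=[]
    for _ in range(n):
        d=pos-p;L=np.linalg.norm(d);w=(R.inv()*G).as_rotvec();A=np.degrees(np.linalg.norm(w))
        if L<2e-4 and A<.1:break
        k=max(L/vmax,A/amax,1)
        dt=R.inv().apply(d/k);w=w/k
        rows.append(" ".join(f"{v:.3f}" for v in np.r_[dt/.1,w/(np.pi/4)]))
        p=p+d/k;R=R*Ro.from_rotvec(w)
    k=max(np.linalg.norm(pos-p)/vmax,0);print("; ".join(rows),"| left %.3f"%np.linalg.norm(pos-p))
E
python3 -c "
from h import *
goto([.43,.25,.24],175)"
```

```text
t 0.15 at [0.1855 0.5439 0.2306] yaw [-1.7992e+02 -1.0000e-02  1.6116e+02] F [ 0.33 -0.48  0.33] op 1.001
-0.384 -0.234 -0.011 -0.000 -0.000 -0.036; -0.377 -0.245 -0.011 -0.000 -0.000 -0.036; -0.370 -0.256 -0.011 -0.000 -0.000 -0.036; -0.363 -0.266 -0.011 -0.000 -0.000 -0.036; -0.355 -0.276 -0.011 -0.000 -0.000 -0.036 | left 0.157
```

{"fn": "step_arm", "kwargs": {"deltas": "-0.38 -0.23 -0.01 0 0 -0.04; -0.38 -0.25 -0.01 0 0 -0.04; -0.37 -0.26 -0.01 0 0 -0.04; -0.36 -0.27 -0.01 0 0 -0.04; -0.36 -0.28 -0.01 0 0 -0.04", "gripper": 0}}

```text
time_s: 0.65
ee_pos: [0.3311, 0.3698, 0.233]
tool_rot: [-3.139, -0.003, 2.988]
ft_force: [0.6, 0.1, 0.3]
opening: 0.999
```

```bash
python3 -c "
from h import *
goto([.45,.0,.24],180)"
```

```text
t 0.65 at [0.3311 0.3698 0.233 ] yaw [-1.7984e+02 -1.5000e-01  1.7121e+02] F [0.57 0.12 0.32] op 0.999
-0.201 -0.402 -0.007 -0.000 -0.000 -0.023; -0.194 -0.406 -0.008 -0.000 -0.000 -0.023; -0.187 -0.409 -0.008 -0.000 -0.000 -0.023; -0.180 -0.412 -0.008 -0.000 -0.000 -0.023; -0.172 -0.416 -0.008 -0.000 -0.000 -0.023 | left 0.163
```

{"fn": "step_arm", "kwargs": {"deltas": "-0.20 -0.40 -0.01 0 0 -0.02; -0.19 -0.41 -0.01 0 0 -0.02; -0.19 -0.41 -0.01 0 0 -0.02; -0.18 -0.41 -0.01 0 0 -0.02; -0.17 -0.42 -0.01 0 0 -0.02"}}

```text
time_s: 1.15
ee_pos: [0.402, 0.1469, 0.2374]
tool_rot: [-3.139, -0.002, 3.071]
ft_force: [1.3, -0.4, -0.3]
opening: 0.999
```

```bash
python3 -c "
from h import *
goto([.464,-.23,.20],185.2,n=10)"
```

```text
t 1.15 at [0.402  0.1469 0.2374] yaw [-1.7985e+02 -1.2000e-01  1.7596e+02] F [ 1.3  -0.35 -0.28] op 0.999
-0.104 -0.436 0.045 -0.000 -0.000 -0.024; -0.095 -0.437 0.045 -0.000 -0.000 -0.024; -0.087 -0.439 0.045 -0.000 -0.000 -0.024; -0.079 -0.441 0.044 -0.000 -0.000 -0.024; -0.070 -0.442 0.044 -0.000 -0.000 -0.024; -0.062 -0.443 0.044 -0.000 -0.000 -0.024; -0.054 -0.445 0.044 -0.000 -0.000 -0.024; -0.045 -0.446 0.044 -0.000 -0.000 -0.024; -0.019 -0.236 0.023 -0.000 -0.000 -0.013 | left 0.000
```

{"fn": "step_arm", "kwargs": {"deltas": "-0.10 -0.44 0.045 0 0 -0.024; -0.10 -0.44 0.045 0 0 -0.024; -0.09 -0.44 0.045 0 0 -0.024; -0.08 -0.44 0.045 0 0 -0.024; -0.07 -0.44 0.045 0 0 -0.024"}}

```text
time_s: 1.65
ee_pos: [0.4397, -0.0839, 0.2153]
tool_rot: [-3.139, 0.001, -3.114]
ft_force: [0.9, 0.7, 0.8]
opening: 1.005
```

{"fn": "step_arm", "kwargs": {"deltas": "-0.06 -0.44 0.045 0 0 -0.024; -0.05 -0.44 0.045 0 0 -0.024; -0.05 -0.44 0.045 0 0 -0.024; -0.02 -0.24 0.02 0 0 -0.01; 0 0 0 0 0 0"}}

```text
time_s: 2.15
ee_pos: [0.4652, -0.2511, 0.1974]
tool_rot: [-3.139, 0.0, -3.055]
ft_force: [-0.3, 1.5, 0.0]
opening: 1.003
```

```bash
python3 -c "
from h import *
from rig import grab_frame,calibration
goto([.464,-.265,.20],185.2,n=10)
c=calibration('wrist');f=grab_frame('wrist')
cv2.imwrite('pics/w1.png',f[...,::-1])
for P in ([.474,-.264,.019],[.5413,-.258,.004]): print(proj(c,P))
"
```

```text
t 2.15 at [ 0.4652 -0.2511  0.1974] yaw [-1.7986e+02  2.0000e-02 -1.7501e+02] F [-0.32  1.54  0.03] op 1.003
0.024 -0.137 -0.025 -0.003 0.000 -0.005 | left 0.000
[[269.70918255 192.23887136]]
[[270.97788808 248.49680357]]
```

View pics/w1.png

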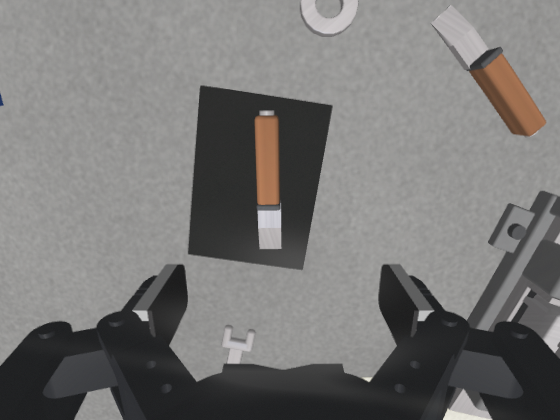

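The wrist view shows the tool on the mat, tip at (270,248), as predicted. The look-alike is off the mat at (490,70).

```bash
python3 -c "
from h import *
from rig import calibration
c=calibration('wrist')
a=plane(c,[(257,206),(280,206),(255.5,116),(278,116)],.034); print(a.round(4))
t=plane(c,[(259,249),(281.5,248.5)],.0055);print(t.round(4), t.mean(0))
f=a[:2].mean(0);b=a[2:].mean(0);print(f,b,np.degrees(np.arctan2((f-b)[1],(f-b)[0])), np.linalg.norm(f-b))
d=t.mean(0)-b;print(np.degrees(np.arctan2(d[1],d[0])))
goto([.464,-.265,.06],185.2,n=10)
"
```

```text
[[ 0.4843 -0.2732  0.034 ]
 [ 0.4824 -0.2512  0.034 ]
 [ 0.4008 -0.2803  0.034 ]
 [ 0.399  -0.2602  0.034 ]]
[[ 0.5419 -0.2694  0.0055]
 [ 0.5391 -0.2449  0.0055]] [ 0.54046033 -0.25710098  0.0055    ]
[ 0.48334694 -0.26221017  0.034     ] [ 0.39989586 -0.27025323  0.034     ] 5.5051944935262 0.0838377753774295
5.345452340105784
t 2.2 at [ 0.4648 -0.2497  0.1975] yaw [-1.7992e+02 -1.0000e-02 -1.7497e+02] F [-0.51 -0.82 -0.53] op 1.001
0.007 -0.049 0.447 -0.001 -0.000 -0.001; 0.007 -0.049 0.447 -0.001 -0.000 -0.001; 0.007 -0.049 0.447 -0.001 -0.000 -0.001; 0.001 -0.004 0.033 -0.000 -0.000 -0.000 | left 0.000
```

{"fn": "step_arm", "kwargs": {"deltas": "0 -0.05 0.45 0 0 0; 0.01 -0.05 0.45 0 0 -0.01; 0.01 -0.05 0.45 0 0 0; 0 0 0.03 0 0 0; 0 0 0 0 0 0"}}

```text
time_s: 2.7
ee_pos: [0.4653, -0.2609, 0.0592]
tool_rot: [-3.14, 0.003, -3.042]
ft_force: [0.5, -0.3, -0.0]
opening: 1.007
```

```bash
python3 -c "
from h import *
goto([.464,-.264,.011],185.4,n=10,vmax=.02)"
```

```text
t 2.7 at [ 0.4653 -0.2609  0.0592] yaw [-179.88    0.18 -174.29] F [ 0.47 -0.27 -0.  ] op 1.007
0.007 -0.012 0.200 -0.001 0.002 0.003; 0.007 -0.012 0.200 -0.001 0.002 0.003; 0.003 -0.005 0.082 -0.000 0.001 0.001 | left 0.000
```

{"fn": "step_arm", "kwargs": {"deltas": "0.005 -0.01 0.2 0 0 0.003; 0.005 -0.01 0.2 0 0 0.003; 0 -0.01 0.08 0 0 0; 0 0 0 0 0 0"}}

```text
time_s: 3.1
ee_pos: [0.4702, -0.2643, 0.0196]
tool_rot: [-3.132, 0.012, -3.043]
ft_force: [0.1, -0.1, 0.4]
opening: 1.001
```

```bash
python3 -c "
from h import *
goto([.464,-.264,.011],185.4,n=10,vmax=.02)"
```

```text
t 3.1 at [ 0.4702 -0.2643  0.0196] yaw [-179.48    0.67 -174.33] F [ 0.11 -0.07  0.45] op 1.001
0.062 0.010 0.085 -0.012 0.015 0.006 | left 0.000
```

```bash
python3 -c "
from rig import r
s=r.read_state();print(s['qpos'],s['dq'],s['effort'])"
```

```text
[-0.66179798  0.39403314 -0.39594079  0.76603776  0.00148456 -0.76077391] [ 0.01188838 -0.02861417  0.02283551  0.02983151  0.00350552  0.00130384] [-1.18500092e-01 -4.59095979e+01  2.37932736e+01 -4.67066048e-01
  5.02512939e-04 -7.93143699e-03]
```

{"fn": "step_arm", "kwargs": {"deltas": "0.06 0.01 0.09 -0.01 0.015 0.005; 0 0 0 0 0 0"}}

```text
time_s: 3.3
ee_pos: [0.4656, -0.2646, 0.0132]
tool_rot: [-3.138, 0.002, -3.046]
ft_force: [-0.9, -0.2, -0.9]
opening: 0.998
```

```bash
python3 -c "
from h import *
from rig import r
goto([.464,-.264,.011],185.4,n=10,vmax=.02)
s=r.read_state();print(s['qpos'],s['dq'])"
```

```text
t 3.3 at [ 0.4656 -0.2646  0.0132] yaw [-1.7979e+02  1.3000e-01 -1.7452e+02] F [-0.91 -0.16 -0.91] op 0.998
0.016 0.008 0.022 -0.005 0.003 0.002 | left 0.000
[-0.66609944  0.40337328 -0.40029834  0.76295655 -0.00108256 -0.76177624] [ 0.00962822 -0.03537     0.03866902  0.00984095  0.00653573  0.00065285]
```

{"fn": "step_arm", "kwargs": {"deltas": "0.015 0.008 0.025 -0.005 0.003 0.002; 0 0 0 0 0 0"}}

```text
time_s: 3.5
ee_pos: [0.4647, -0.2645, 0.0118]
tool_rot: [-3.141, 0.001, -3.048]
ft_force: [-0.6, 0.4, -0.6]
opening: 1.001
```

```bash
python3 -c "
from h import *
goto([.464,-.264,.011],185.4,n=10,vmax=.02)"
```

```text
t 3.5 at [ 0.4647 -0.2645  0.0118] yaw [-1.7996e+02  7.0000e-02 -1.7462e+02] F [-0.64  0.41 -0.63] op 1.001
0.006 0.006 0.008 -0.001 0.001 -0.000 | left 0.000
```

{"fn": "step_arm", "kwargs": {"deltas": "0 0 0 0 0 0; 0 0 0 0 0 0; 0 0 0 0 0 0; 0 0 0 0 0 0; 0 0 0 0 0 0", "gripper": 255}}

```text
time_s: 4.0
ee_pos: [0.4653, -0.2652, 0.0128]
tool_rot: [-3.14, 0.002, -3.048]
ft_force: [1.2, -0.8, -1.4]
opening: 0.242
```

{"fn": "step_arm", "kwargs": {"deltas": "0 0 0 0 0 0; 0 0 0 0 0 0; 0 0 0 0 0 0; 0 0 0 0 0 0"}}

```text
time_s: 4.4
ee_pos: [0.4652, -0.2651, 0.0127]
tool_rot: [-3.14, 0.002, -3.048]
ft_force: [0.4, 0.3, 0.7]
opening: 0.245
```

```bash
python3 -c "
from h import *
goto([.464,-.264,.20],185.4,n=10,vmax=.02)"
```

```text
t 4.4 at [ 0.4652 -0.2651  0.0127] yaw [-1.7990e+02  1.3000e-01 -1.7464e+02] F [0.43 0.35 0.67] op 0.245
0.001 0.001 -0.200 -0.000 0.000 -0.000; 0.001 0.001 -0.200 -0.000 0.000 -0.000; 0.001 0.001 -0.200 -0.000 0.000 -0.000; 0.001 0.001 -0.200 -0.000 0.000 -0.000; 0.001 0.001 -0.200 -0.000 0.000 -0.000; 0.001 0.001 -0.200 -0.000 0.000 -0.000; 0.001 0.001 -0.200 -0.000 0.000 -0.000; 0.001 0.001 -0.200 -0.000 0.000 -0.000; 0.001 0.001 -0.200 -0.000 0.000 -0.000; 0.000 0.000 -0.073 -0.000 0.000 -0.000 | left 0.000
```

{"fn": "step_arm", "kwargs": {"deltas": "0 0 -0.1 0 0 0; 0 0 -0.3 0 0 0; 0 0 -0.45 0 0 0; 0 0 -0.45 0 0 0; 0 0 -0.2 0 0 0"}}

```text
time_s: 4.9
ee_pos: [0.461, -0.2618, 0.1645]
tool_rot: [3.134, -0.007, -3.048]
ft_force: [0.5, -0.3, -1.6]
opening: 0.245
```

```bash
python3 -c "
from h import *
goto([.555,-.13,.175],256.6,n=10,vmax=.045)"
```

```text
t 4.9 at [ 0.461  -0.2618  0.1645] yaw [ 179.59   -0.41 -174.64] F [ 0.51 -0.27 -1.64] op 0.245
-0.119 0.138 -0.012 0.002 -0.000 -0.178; -0.137 0.120 -0.012 0.002 -0.000 -0.178; -0.152 0.099 -0.012 0.002 -0.000 -0.178; -0.165 0.077 -0.012 0.002 -0.000 -0.178; -0.174 0.054 -0.012 0.002 -0.000 -0.178; -0.179 0.029 -0.012 0.002 -0.000 -0.178; -0.182 0.004 -0.012 0.002 -0.000 -0.178; -0.181 -0.022 -0.012 0.002 -0.000 -0.178; -0.159 -0.042 -0.011 0.001 -0.000 -0.161 | left 0.000
```

{"fn": "step_arm", "kwargs": {"deltas": "-0.12 0.14 -0.01 0 0 -0.18; -0.14 0.12 -0.01 0 0 -0.18; -0.15 0.10 -0.01 0 0 -0.18; -0.16 0.08 -0.01 0 0 -0.18; -0.17 0.05 -0.01 0 0 -0.18"}}

```text
time_s: 5.4
ee_pos: [0.5147, -0.1882, 0.1785]
tool_rot: [-3.141, 0.0, -2.319]
ft_force: [-0.5, 0.1, -1.5]
opening: 0.242
```

{"fn": "step_arm", "kwargs": {"deltas": "-0.18 0.03 -0.01 0 0 -0.18; -0.18 0 -0.01 0 0 -0.18; -0.18 -0.02 -0.01 0 0 -0.18; -0.1 -0.03 -0.01 0 0 -0.1; 0 0 0 0 0 0"}}

```text
time_s: 5.9
ee_pos: [0.5515, -0.1294, 0.1851]
tool_rot: [-3.142, 0.001, -1.79]
ft_force: [-0.2, 0.9, -1.4]
opening: 0.242
```

```bash
python3 -c "
from h import *
from rig import grab_frame,calibration
c=calibration('wrist');f=grab_frame('wrist')
cv2.imwrite('pics/w2.png',f[...,::-1])
goto([.565,-.09,.155],256.6,n=10,vmax=.02)
from rig import r
s=r.read_state();R=Ro.from_euler('xyz',s['tool_rot'])
for q in ([-.076,.0005,.0087],[-.022,.0005,-.0213]): print(proj(c,s['ee_pos']+R.apply(q)))
"
```

```text
t 5.95 at [ 0.5511 -0.1298  0.185 ] yaw [ 1.7999e+02  4.0000e-02 -1.0270e+02] F [ 0.73 -0.67 -1.38] op 0.245
-0.162 -0.018 0.116 0.000 0.000 0.006; -0.162 -0.018 0.116 0.000 0.000 0.006; -0.095 -0.010 0.068 0.000 0.000 0.004 | left 0.000
[[283.64715467 380.23497299]]
[[284.39040377 337.05939368]]
```

View pics/w2.png

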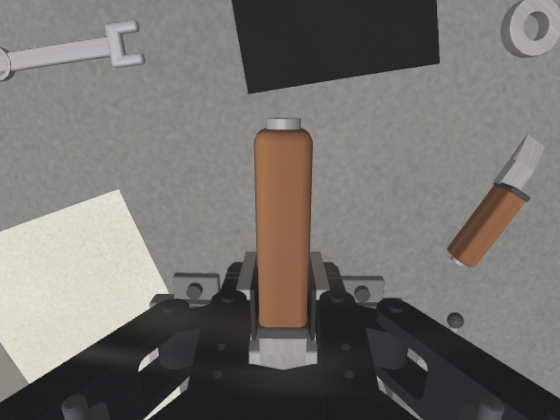

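{"fn": "step_arm", "kwargs": {"deltas": "-0.16 -0.02 0.1 0 0 0.006; -0.16 -0.02 0.1 0 0 0.006; -0.09 -0.01 0.08 0 0 0; 0 0 0 0 0 0"}}

```text
time_s: 6.35
ee_pos: [0.5641, -0.0925, 0.1569]
tool_rot: [3.141, -0.001, -1.813]
ft_force: [-0.2, 0.8, -1.2]
opening: 0.24
```

```bash
cat > look.py <<'E'
import sys
from h import *
from rig import grab_frame,calibration,r
n=sys.argv[1]
s=r.read_state()
for cam,(x,y,w,h),f in (("scene",(255,150,130,110),5),("top",(205,110,110,140),4)):
    im=grab_frame(cam)[...,::-1]
    cv2.imwrite(f"pics/{cam}_{n}.png",cv2.resize(im[y:y+h,x:x+w],None,fx=f,fy=f,interpolation=cv2.INTER_CUBIC))
E
cat >> h.py <<'E'
C=np.array([.5967,.0435]);TH=np.radians(76.55);VY=np.array([np.cos(TH),np.sin(TH)]);VX=np.array([VY[1],-VY[0]])
TIP=np.array([-.076,.0005,.0087])
def vstat():
    """tip in vise frame (mm), forces in vise axes"""
    from rig import r
    s=r.read_state();R=Ro.from_euler("xyz",s["tool_rot"]);t=np.array(s["ee_pos"])+R.apply(TIP)
    F=np.array(s["ft_force"])
    print("t%.2f"%s["time_s"],"tip vx %.1f vy %.1f z %.1f"%((t[:2]-C)@VX*1e3,(t[:2]-C)@VY*1e3,t[2]*1e3),"F vx %.1f vy %.1f z %.1f"%(F[:2]@VX,F[:2]@VY,F[2]),"rpy",np.degrees(s["tool_rot"]).round(2),"tcp",np.array(s["ee_pos"]).round(4))
def vgoto(vx,vy,z,side,**k):
    """rows to bring the tip to vise (mm) vx,vy, height z mm; side 'R' wedge points +vy, 'L' points -vy"""
    yaw=np.degrees(TH)+(180 if side=="R" else 0)
    R=Ro.from_euler("xyz",[np.pi,0,np.radians(yaw)])
    t=np.r_[C+VX*vx/1e3+VY*vy/1e3,z/1e3]-R.apply(TIP)
    vstat();goto(t,yaw,**k)
E
python3 look.py h1; python3 -c "
from h import *
vgoto(0,-61,125,'R',vmax=.01)"
```

```text
t6.45 tip vx 0.8 vy -64.7 z 149.3 F vx -0.3 vy -0.2 z -1.1 rpy [-1.7992e+02 -8.0000e-02 -1.0389e+02] tcp [ 0.5646 -0.0935  0.1581]
t 6.45 at [ 0.5646 -0.0935  0.1581] yaw [-1.7992e+02 -8.0000e-02 -1.0389e+02] F [-0.35 -0.15 -1.12] op 0.246
-0.015 0.001 0.099 -0.001 -0.001 -0.004; -0.015 0.001 0.099 -0.001 -0.001 -0.004; -0.007 0.000 0.046 -0.000 -0.000 -0.002 | left 0.000
```

View pics/scene_h1.png

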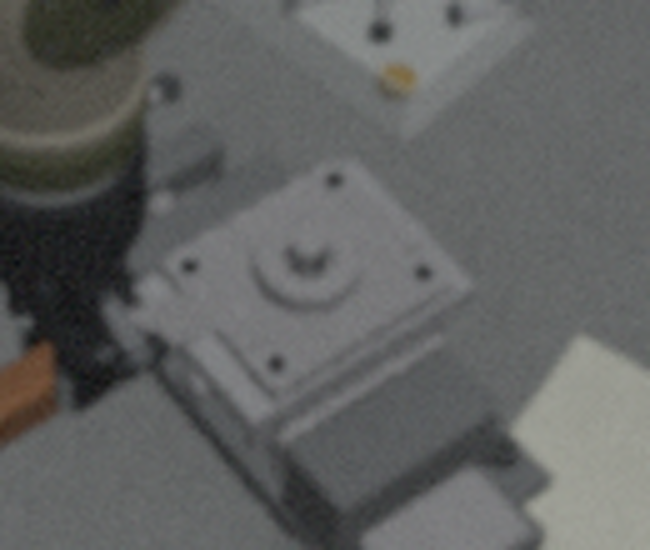

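View pics/top_h1.png

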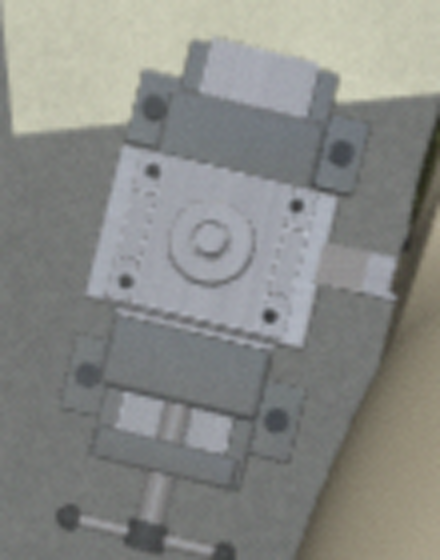

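```bash
python3 -c "
from h import *
from rig import calibration,r
s=r.read_state();R=Ro.from_euler('xyz',s['tool_rot']);t=np.array(s['ee_pos'])+R.apply(TIP)
p=proj(calibration('top'),t)[0];print(p,(p-[205,110])*4+1.5)
for sy in(-.012,.012): print((proj(calibration('top'),np.array(s['ee_pos'])+R.apply(TIP+[0,sy,0]))[0]-[205,110])*4+1.5)
"
python3 - <<'E'
import cv2
im=cv2.imread('pics/top_h1.png')[220:320,270:420];cv2.imwrite('pics/tc1.png',cv2.resize(im,None,fx=5,fy=5))
E
```

```text
[284.54452368 175.4477741 ] [319.67809471 263.2910964 ]
[324.61007782 243.35732076]
[314.73979835 283.25049948]
```

View pics/tc1.png

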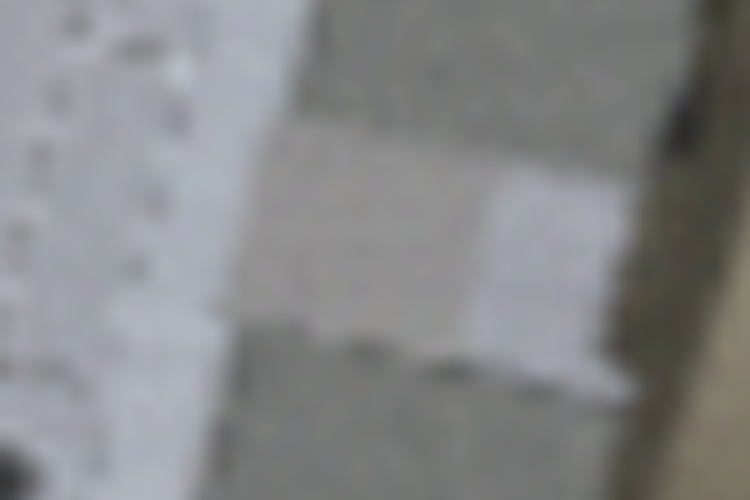

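{"fn": "step_arm", "kwargs": {"deltas": "-0.01 0 0.1 0 0 -0.004; -0.01 0 0.1 0 0 -0.004; -0.01 0 0.06 0 0 0; 0 0 0 0 0 0"}}

```text
time_s: 6.85
ee_pos: [0.5654, -0.0927, 0.1308]
tool_rot: [-3.139, -0.002, -1.81]
ft_force: [0.4, 0.6, -0.8]
opening: 0.243
```

```bash
python3 -c "
from h import *
vgoto(0,-61,121,'R',vmax=.01)"
```

```text
t6.85 tip vx 1.0 vy -63.8 z 121.9 F vx 0.2 vy 0.7 z -0.8 rpy [-1.7984e+02 -1.3000e-01 -1.0369e+02] tcp [ 0.5654 -0.0927  0.1308]
t 6.85 at [ 0.5654 -0.0927  0.1308] yaw [-1.7984e+02 -1.3000e-01 -1.0369e+02] F [ 0.38  0.61 -0.81] op 0.243
-0.028 0.007 0.011 -0.004 -0.003 -0.005 | left 0.000
```

{"fn": "step_arm", "kwargs": {"deltas": "-0.03 0.01 0 -0.004 -0.003 -0.004; 0 0 0 0 0 0; 0 0 0.01 0 0 0"}}

```text
time_s: 7.15
ee_pos: [0.565, -0.0895, 0.1297]
tool_rot: [3.141, 0.0, -1.807]
ft_force: [-0.2, -1.3, -1.7]
opening: 0.241
```

```bash
python3 -c "
from h import *
vstat()"
```

```text
t7.15 tip vx -0.3 vy -60.7 z 121.1 F vx 0.1 vy -1.3 z -1.7 rpy [ 1.7995e+02  2.0000e-02 -1.0352e+02] tcp [ 0.565  -0.0895  0.1297]
```

{"fn": "step_arm", "kwargs": {"deltas": "0 0 0.01 0 0 0; 0 0 0.01 0 0 0"}}

```text
time_s: 7.35
ee_pos: [0.5654, -0.0895, 0.1281]
tool_rot: [-3.141, 0.0, -1.806]
ft_force: [0.2, -0.2, -1.9]
opening: 0.242
```

```bash
python3 -c "
from h import *
vstat()"
```

```text
t7.35 tip vx 0.1 vy -60.7 z 119.4 F vx 0.2 vy -0.2 z -1.9 rpy [-1.7999e+02  1.0000e-02 -1.0350e+02] tcp [ 0.5654 -0.0895  0.1281]
```

{"fn": "step_arm", "kwargs": {"deltas": "0 0 0.01 0 0 0; 0 0 0.01 0 0 0"}}

```text
time_s: 7.55
ee_pos: [0.5656, -0.0896, 0.1262]
tool_rot: [-3.141, 0.0, -1.806]
ft_force: [-0.7, -0.8, -1.0]
opening: 0.242
```

{"fn": "step_arm", "kwargs": {"deltas": "0 0 0.01 0 0 0"}}

```text
time_s: 7.65
ee_pos: [0.5657, -0.0896, 0.1251]
tool_rot: [-3.141, 0.0, -1.806]
ft_force: [0.2, 0.4, -1.9]
opening: 0.245
```

{"fn": "step_arm", "kwargs": {"deltas": "0 0 0.01 0 0 0"}}

```text
time_s: 7.75
ee_pos: [0.5656, -0.0896, 0.124]
tool_rot: [-3.141, 0.0, -1.806]
ft_force: [-0.2, 0.1, -2.7]
opening: 0.244
```

{"fn": "step_arm", "kwargs": {"deltas": "0 0 0.01 0 0 0"}}

```text
time_s: 7.85
ee_pos: [0.5656, -0.0896, 0.123]
tool_rot: [-3.141, 0.0, -1.807]
ft_force: [1.1, -0.4, -2.0]
opening: 0.244
```

{"fn": "step_arm", "kwargs": {"deltas": "0 0 0.008 0 0 0"}}

```text
time_s: 7.95
ee_pos: [0.5656, -0.0896, 0.122]
tool_rot: [-3.141, 0.0, -1.807]
ft_force: [0.4, -0.6, -1.1]
opening: 0.246
```

{"fn": "step_arm", "kwargs": {"deltas": "0 0 0.008 0 0 0"}}

```text
time_s: 8.05
ee_pos: [0.5657, -0.0897, 0.1215]
tool_rot: [-3.141, 0.0, -1.806]
ft_force: [-1.2, -1.3, 5.4]
opening: 0.244
```

{"fn": "step_arm", "kwargs": {"deltas": "0 0 0.008 0 0 0"}}

```text
time_s: 8.15
ee_pos: [0.5657, -0.0897, 0.1214]
tool_rot: [-3.14, 0.0, -1.806]
ft_force: [-2.6, -0.6, 6.1]
opening: 0.242
```

{"fn": "step_arm", "kwargs": {"deltas": "0 0 -0.003 0 0 0; 0 0 0 0 0 0"}}

```text
time_s: 8.35
ee_pos: [0.5659, -0.0897, 0.122]
tool_rot: [-3.139, 0.0, -1.806]
ft_force: [-0.0, -0.5, -1.0]
opening: 0.241
```

```bash
python3 -c "
from h import *
vstat()"
```

```text
t8.35 tip vx 0.7 vy -60.7 z 113.4 F vx 0.1 vy -0.5 z -1.0 rpy [-1.7987e+02  3.0000e-02 -1.0350e+02] tcp [ 0.5659 -0.0897  0.122 ]
```

{"fn": "step_arm", "kwargs": {"deltas": "-0.01 0 0 0 0 0; -0.01 0 0 0 0 0; -0.01 0 0 0 0 0; -0.01 0 0 0 0 0"}}

```text
time_s: 8.75
ee_pos: [0.5674, -0.086, 0.122]
tool_rot: [-3.138, -0.0, -1.807]
ft_force: [-0.4, -1.2, 0.4]
opening: 0.247
```

```bash
python3 -c "
from h import *
vstat()"
```

```text
t8.75 tip vx 1.2 vy -56.8 z 113.2 F vx -0.1 vy -1.2 z 0.4 rpy [-1.7982e+02 -1.0000e-02 -1.0353e+02] tcp [ 0.5674 -0.086   0.122 ]
```

{"fn": "step_arm", "kwargs": {"deltas": "-0.01 0.005 0 0 0 0; -0.01 0 0 0 0 0"}}

```text
time_s: 8.95
ee_pos: [0.5676, -0.0838, 0.122]
tool_rot: [-3.138, -0.0, -1.807]
ft_force: [0.2, -0.7, -0.1]
opening: 0.246
```

{"fn": "step_arm", "kwargs": {"deltas": "-0.01 0.005 0 0 0 0"}}

```text
time_s: 9.05
ee_pos: [0.5674, -0.0826, 0.122]
tool_rot: [-3.138, -0.0, -1.807]
ft_force: [-0.4, -1.0, 0.4]
opening: 0.248
```

{"fn": "step_arm", "kwargs": {"deltas": "-0.01 0 0 0 0 0"}}

```text
time_s: 9.15
ee_pos: [0.5676, -0.0816, 0.122]
tool_rot: [-3.138, -0.0, -1.807]
ft_force: [-0.0, -0.7, 0.5]
opening: 0.241
```

```bash
python3 -c "
from h import *
vstat()"
```

```text
t9.15 tip vx 0.4 vy -52.4 z 113.3 F vx 0.1 vy -0.7 z 0.5 rpy [-1.7979e+02 -2.0000e-02 -1.0353e+02] tcp [ 0.5676 -0.0816  0.122 ]
```

{"fn": "step_arm", "kwargs": {"deltas": "-0.01 0 0 0 0 0"}}

```text
time_s: 9.25
ee_pos: [0.5678, -0.0805, 0.122]
tool_rot: [-3.138, -0.0, -1.807]
ft_force: [0.3, -1.6, 0.8]
opening: 0.243
```

{"fn": "step_arm", "kwargs": {"deltas": "-0.01 0 0 0 0 0"}}

```text
time_s: 9.35
ee_pos: [0.5681, -0.0794, 0.122]
tool_rot: [-3.138, -0.0, -1.807]
ft_force: [-1.1, -0.9, 0.7]
opening: 0.244
```

{"fn": "step_arm", "kwargs": {"deltas": "-0.01 0 0 0 0 0"}}

```text
time_s: 9.45
ee_pos: [0.5683, -0.0784, 0.122]
tool_rot: [-3.138, -0.0, -1.807]
ft_force: [0.0, -0.6, 1.2]
opening: 0.241
```

```bash
python3 -c "
from h import *
vstat()"
```

```text
t9.45 tip vx 0.3 vy -49.1 z 113.3 F vx 0.2 vy -0.6 z 1.2 rpy [-1.7980e+02 -2.0000e-02 -1.0353e+02] tcp [ 0.5683 -0.0784  0.122 ]
```

{"fn": "step_arm", "kwargs": {"deltas": "-0.01 0 -0.001 0 0 0"}}

```text
time_s: 9.55
ee_pos: [0.5685, -0.0776, 0.1221]
tool_rot: [-3.138, -0.001, -1.807]
ft_force: [-1.3, -3.3, 0.7]
opening: 0.248
```

{"fn": "step_arm", "kwargs": {"deltas": "-0.01 0 0 0 0 0"}}

```text
time_s: 9.65
ee_pos: [0.5686, -0.0772, 0.1221]
tool_rot: [-3.138, -0.003, -1.807]
ft_force: [-1.5, -5.4, 2.1]
opening: 0.243
```

{"fn": "step_arm", "kwargs": {"deltas": "-0.01 0 0 0 0 0"}}

```text
time_s: 9.75
ee_pos: [0.5686, -0.0772, 0.1223]
tool_rot: [-3.138, -0.005, -1.808]
ft_force: [-1.4, -5.1, 2.4]
opening: 0.241
```

```bash
python3 -c "
from h import *
vstat()"
```

```text
t9.75 tip vx 0.5 vy -47.9 z 113.2 F vx -0.2 vy -5.3 z 2.4 rpy [-179.81   -0.27 -103.59] tcp [ 0.5686 -0.0772  0.1223]
```

{"fn": "step_arm", "kwargs": {"deltas": "-0.015 0 0 0 0.003 0"}}

```text
time_s: 9.85
ee_pos: [0.5687, -0.0769, 0.1225]
tool_rot: [-3.138, -0.01, -1.809]
ft_force: [-3.3, -7.5, 3.4]
opening: 0.247
```

{"fn": "step_arm", "kwargs": {"deltas": "-0.015 0 0 0 0.003 0"}}

```text
time_s: 9.95
ee_pos: [0.5686, -0.0769, 0.1229]
tool_rot: [-3.138, -0.015, -1.81]
ft_force: [-3.5, -6.5, 4.1]
opening: 0.242
```

```bash
python3 -c "
from h import *
vstat()"
```

```text
t9.95 tip vx 0.6 vy -47.8 z 113.0 F vx -1.8 vy -7.2 z 4.1 rpy [-179.81   -0.88 -103.7 ] tcp [ 0.5686 -0.0769  0.1229]
```

```bash
python3 look.py i1; python3 -c "
from h import *
from rig import r
s=r.read_state();print(s['torque'],s['ft_force'],s['qpos'])
from rig import calibration
R=Ro.from_euler('xyz',s['tool_rot']);t=np.array(s['ee_pos'])+R.apply(TIP)
print((proj(calibration('top'),t)-[205,110])*4+1.5)
vgoto(0,-46,113.2,'R')"
```

```text
[-1.15754396  0.57750054  0.14703807] [-2.29341322 -6.89138767  3.67442406] [-0.26620453  0.36242957 -0.15552353  1.0489297  -0.01517092 -1.59805977]
[[290.00303429 263.57318229]]
t10.05 tip vx 0.6 vy -47.7 z 113.1 F vx -0.6 vy -7.2 z 3.7 rpy [-179.8    -0.88 -103.69] tcp [ 0.5687 -0.0769  0.1229]
t 10.05 at [ 0.5687 -0.0769  0.1229] yaw [-179.8    -0.88 -103.69] F [-2.29 -6.89  3.67] op 0.244
-0.016 0.003 0.010 -0.004 -0.019 -0.005 | left 0.000
```

View pics/top_i1.png

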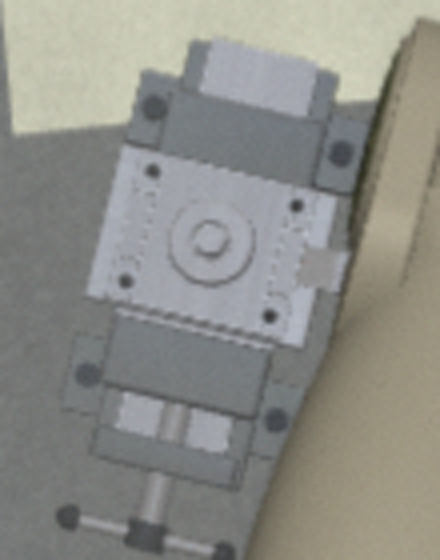

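View pics/scene_i1.png

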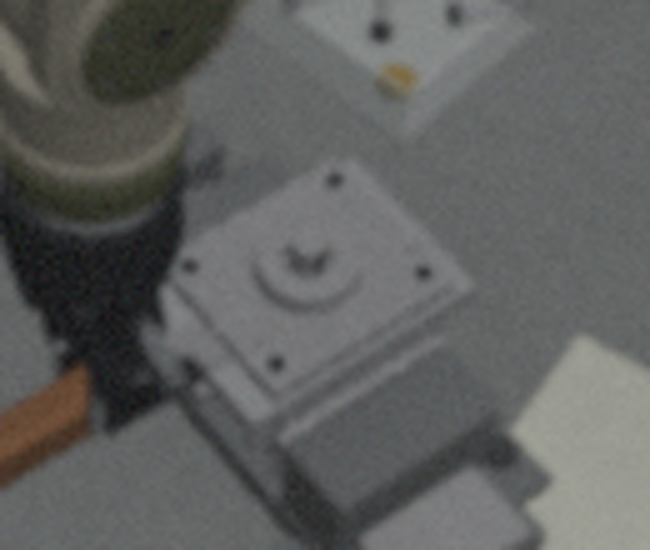

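{"fn": "step_arm", "kwargs": {"deltas": "0 0 0.006 0 -0.019 -0.005"}}

```text
time_s: 10.15
ee_pos: [0.5688, -0.0769, 0.1223]
tool_rot: [-3.138, -0.0, -1.806]
ft_force: [1.2, -0.5, -4.2]
opening: 0.242
```

```bash
python3 -c "
from h import *
vgoto(0,-45.5,113.2,'R')"
```

```text
t10.15 tip vx 0.4 vy -47.6 z 113.6 F vx 1.3 vy -0.2 z -4.2 rpy [-1.7979e+02 -1.0000e-02 -1.0346e+02] tcp [ 0.5688 -0.0769  0.1223]
t 10.15 at [ 0.5688 -0.0769  0.1223] yaw [-1.7979e+02 -1.0000e-02 -1.0346e+02] F [ 1.22 -0.53 -4.15] op 0.242
-0.021 0.003 0.004 -0.005 -0.000 -0.000 | left 0.000
```

{"fn": "step_arm", "kwargs": {"deltas": "-0.02 0 0.003 -0.003 -0.006 0"}}

```text
time_s: 10.25
ee_pos: [0.5689, -0.0762, 0.1219]
tool_rot: [-3.14, 0.003, -1.807]
ft_force: [-2.5, -8.1, 1.5]
opening: 0.247
```

```bash
python3 -c "
from h import *
vgoto(0,-45.5,113.2,'R')"
```

```text
t10.25 tip vx 0.4 vy -46.9 z 113.4 F vx -0.5 vy -8.4 z 1.5 rpy [-1.7993e+02  1.4000e-01 -1.0352e+02] tcp [ 0.5689 -0.0762  0.1219]
t 10.25 at [ 0.5689 -0.0762  0.1219] yaw [-1.7993e+02  1.4000e-01 -1.0352e+02] F [-2.46 -8.06  1.53] op 0.247
-0.014 0.003 0.000 -0.001 0.003 -0.001 | left 0.000
```

{"fn": "step_arm", "kwargs": {"deltas": "-0.02 0 0.001 0 -0.003 0"}}

```text
time_s: 10.35
ee_pos: [0.569, -0.0759, 0.1219]
tool_rot: [-3.141, 0.002, -1.808]
ft_force: [-2.8, -7.9, 2.7]
opening: 0.244
```

{"fn": "step_arm", "kwargs": {"deltas": "-0.02 0 0 0 -0.004 0"}}

```text
time_s: 10.45
ee_pos: [0.5691, -0.0756, 0.122]
tool_rot: [-3.141, 0.002, -1.809]
ft_force: [-3.3, -7.5, 0.5]
opening: 0.251
```

```bash
python3 -c "
from h import *
vgoto(0,-45.5,113.2,'R')"
```

```text
t10.45 tip vx 0.6 vy -46.2 z 113.4 F vx -1.5 vy -8.1 z 0.5 rpy [-1.7996e+02  1.2000e-01 -1.0366e+02] tcp [ 0.5691 -0.0756  0.122 ]
t 10.45 at [ 0.5691 -0.0756  0.122 ] yaw [-1.7996e+02  1.2000e-01 -1.0366e+02] F [-3.31 -7.49  0.51] op 0.251
-0.007 0.004 0.001 -0.001 0.003 -0.005 | left 0.000
```

{"fn": "step_arm", "kwargs": {"deltas": "-0.022 0.003 0 0 -0.003 -0.005; -0.022 0 0 0 -0.003 -0.002; -0.022 0 0 0 -0.003 -0.002"}}

```text
time_s: 10.75
ee_pos: [0.5697, -0.0739, 0.122]
tool_rot: [-3.141, 0.0, -1.806]
ft_force: [-1.4, -7.3, 1.4]
opening: 0.243
```

```bash
python3 -c "
from h import *
vgoto(0,-45.5,113.2,'R')"
```

```text
t10.75 tip vx 0.6 vy -44.5 z 113.3 F vx 0.4 vy -7.4 z 1.4 rpy [-1.7996e+02  2.0000e-02 -1.0348e+02] tcp [ 0.5697 -0.0739  0.122 ]
t 10.75 at [ 0.5697 -0.0739  0.122 ] yaw [-1.7996e+02  2.0000e-02 -1.0348e+02] F [-1.37 -7.3   1.42] op 0.243
0.010 0.006 0.001 -0.001 0.001 -0.001 | left 0.000
```

Moving steadily at about 7 N. Next: continue to vy ≈ −41.

{"fn": "step_arm", "kwargs": {"deltas": "-0.022 0.002 0 0 -0.003 -0.002; -0.022 0.002 0 0 -0.003 -0.002; -0.022 0 0 0 -0.003 -0.002"}}

```text
time_s: 11.05
ee_pos: [0.5702, -0.0722, 0.1221]
tool_rot: [-3.141, -0.001, -1.805]
ft_force: [-2.6, -6.8, 0.5]
opening: 0.243
```

```bash
python3 -c "
from h import *
vgoto(0,-41,113.2,'R')"
```

```text
t11.05 tip vx 0.7 vy -42.7 z 113.3 F vx -0.9 vy -7.2 z 0.5 rpy [-1.7995e+02 -6.0000e-02 -1.0343e+02] tcp [ 0.5702 -0.0722  0.1221]
t 11.05 at [ 0.5702 -0.0722  0.1221] yaw [-1.7995e+02 -6.0000e-02 -1.0343e+02] F [-2.58 -6.76  0.5 ] op 0.243
-0.016 0.007 0.002 -0.001 -0.001 0.000 | left 0.000
```

{"fn": "step_arm", "kwargs": {"deltas": "-0.022 0.002 0 0 -0.004 0; -0.022 0.002 0.001 0 -0.004 0; -0.022 0 0 0 -0.003 0"}}

```text
time_s: 11.35
ee_pos: [0.5706, -0.0703, 0.1221]
tool_rot: [-3.141, -0.001, -1.809]
ft_force: [-3.5, -8.5, 1.3]
opening: 0.243
```

```bash
python3 look.py i2; python3 -c "
from h import *
vgoto(0,-41,113.2,'R')"
```

```text
t11.45 tip vx 0.9 vy -40.6 z 113.3 F vx 0.4 vy -7.8 z 1.3 rpy [-1.7996e+02 -4.0000e-02 -1.0365e+02] tcp [ 0.5707 -0.0702  0.122 ]
t 11.45 at [ 0.5707 -0.0702  0.122 ] yaw [-1.7996e+02 -4.0000e-02 -1.0365e+02] F [-1.46 -7.68  1.33] op 0.244
0.004 0.006 0.001 -0.001 -0.001 -0.004 | left 0.000
```

View pics/scene_i2.png

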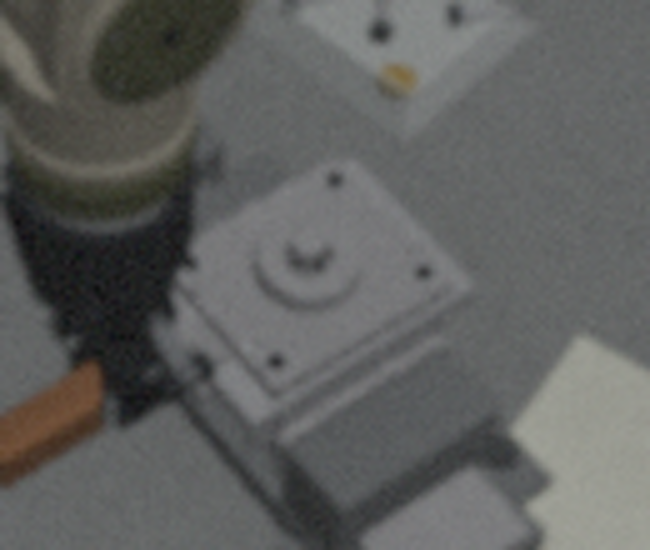

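View pics/top_i2.png

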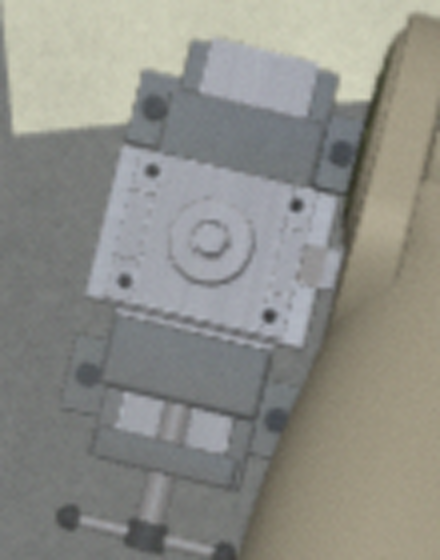

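{"fn": "step_arm", "kwargs": {"deltas": "0.015 0 0 0 0 0; 0.02 0 0 0 0 0; 0.04 0 -0.002 0 0 0; 0.08 0 0 0 0 0; 0.1 0 0 0 0 0"}}

```text
time_s: 11.95
ee_pos: [0.5647, -0.093, 0.1215]
tool_rot: [3.141, 0.005, -1.806]
ft_force: [-0.1, 0.8, 0.5]
opening: 0.243
```

```bash
python3 -c "
from h import *
vgoto(0,-80,140,'R')"
```

```text
t11.95 tip vx 0.1 vy -64.2 z 113.2 F vx -0.3 vy 0.8 z 0.5 rpy [ 179.98    0.31 -103.45] tcp [ 0.5647 -0.093   0.1215]
t 11.95 at [ 0.5647 -0.093   0.1215] yaw [ 179.98    0.31 -103.45] F [-0.1   0.82  0.5 ] op 0.243
0.157 0.001 -0.273 0.001 0.007 -0.000 | left 0.000
```

{"fn": "step_arm", "kwargs": {"deltas": "0.1 0 -0.1 0 0 0; 0.1 0 -0.3 0 0 0; 0 0 -0.4 0 0 0.1; 0 0 -0.2 0 0 0.15"}}

```text
time_s: 12.35
ee_pos: [0.5553, -0.1173, 0.2213]
tool_rot: [3.13, 0.002, -2.011]
ft_force: [0.7, 0.4, -1.7]
opening: 0.249
```

```bash
python3 -c "
from h import *
goto([.58,.04,.215],165,n=10)"
```

```text
t 12.35 at [ 0.5553 -0.1173  0.2213] yaw [ 1.7934e+02  1.4000e-01 -1.1522e+02] F [ 0.72  0.39 -1.72] op 0.249
-0.153 0.045 0.007 0.001 -0.001 0.178; -0.146 0.066 0.007 0.001 -0.001 0.178; -0.135 0.085 0.007 0.001 -0.001 0.178; -0.122 0.103 0.007 0.001 -0.001 0.178; -0.106 0.119 0.007 0.001 -0.001 0.178; -0.089 0.133 0.007 0.001 -0.001 0.178; -0.069 0.144 0.007 0.001 -0.001 0.178; -0.049 0.152 0.007 0.001 -0.001 0.178; -0.027 0.157 0.007 0.001 -0.001 0.178; -0.005 0.155 0.006 0.001 -0.001 0.173 | left 0.000
```

{"fn": "step_arm", "kwargs": {"deltas": "-0.15 0.04 0 0 0 0.18; -0.15 0.07 0 0 0 0.18; -0.14 0.08 0.01 0 0 0.18; -0.12 0.10 0.01 0 0 0.18; -0.11 0.12 0.01 0 0 0.18"}}

```text
time_s: 12.85
ee_pos: [0.5721, -0.0451, 0.2274]
tool_rot: [3.14, 0.001, -2.757]
ft_force: [0.4, -0.7, -1.6]
opening: 0.241
```

{"fn": "step_arm", "kwargs": {"deltas": "-0.09 0.13 0.01 0 0 0.18; -0.07 0.14 0.01 0 0 0.18; -0.05 0.15 0.01 0 0 0.18; -0.03 0.16 0 0 0 0.18; 0 0.16 0 0 0 0.18"}}

```text
time_s: 13.35
ee_pos: [0.5897, 0.0302, 0.2274]
tool_rot: [-3.141, 0.001, 2.785]
ft_force: [0.2, -0.3, -0.9]
opening: 0.245
```

```bash
python3 -c "
from h import *
goto([.629,.185,.2],76.55,n=12)"
```

```text
t 13.35 at [0.5897 0.0302 0.2274] yaw [-1.7999e+02  7.0000e-02  1.5957e+02] F [ 0.2  -0.32 -0.9 ] op 0.245
0.017 0.153 0.026 0.000 0.000 0.178; 0.038 0.149 0.026 0.000 0.000 0.178; 0.058 0.143 0.026 0.000 0.000 0.178; 0.077 0.133 0.026 0.000 0.000 0.178; 0.095 0.121 0.026 0.000 0.000 0.178; 0.111 0.107 0.026 0.000 0.000 0.178; 0.125 0.090 0.026 0.000 0.000 0.178; 0.136 0.072 0.026 0.000 0.000 0.178; 0.145 0.052 0.026 0.000 0.000 0.178; 0.151 0.031 0.026 0.000 0.000 0.178; 0.058 0.004 0.010 0.000 0.000 0.067 | left 0.000
```

{"fn": "step_arm", "kwargs": {"deltas": "0.02 0.15 0.02 0 0 0.18; 0.04 0.15 0.02 0 0 0.18; 0.06 0.14 0.02 0 0 0.18; 0.08 0.13 0.02 0 0 0.18; 0.10 0.12 0.02 0 0 0.18"}}

```text
time_s: 13.85
ee_pos: [0.6089, 0.1024, 0.2203]
tool_rot: [3.141, 0.003, 2.044]
ft_force: [1.5, 0.2, -1.7]
opening: 0.241
```

{"fn": "step_arm", "kwargs": {"deltas": "0.11 0.11 0.02 0 0 0.18; 0.13 0.09 0.02 0 0 0.18; 0.14 0.07 0.02 0 0 0.18; 0.15 0.05 0.02 0 0 0.15; 0.1 0.02 0.02 0 0 0.05"}}

```text
time_s: 14.35
ee_pos: [0.6314, 0.1701, 0.2123]
tool_rot: [3.139, 0.004, 1.432]
ft_force: [-0.3, 0.4, -1.1]
opening: 0.245
```

```bash
python3 -c "
from h import *
vgoto(0,62,130,'L',vmax=.03)"
```

```text
t14.35 tip vx 12.1 vy 55.5 z 203.9 F vx -0.4 vy 0.3 z -1.1 rpy [179.84   0.21  82.04] tcp [0.6314 0.1701 0.2123]
t 14.35 at [0.6314 0.1701 0.2123] yaw [179.84   0.21  82.04] F [-0.27  0.41 -1.1 ] op 0.245
0.030 -0.017 0.298 0.002 0.002 0.049; 0.029 -0.018 0.298 0.002 0.002 0.049; 0.013 -0.009 0.140 0.001 0.001 0.023 | left 0.000
```

{"fn": "step_arm", "kwargs": {"deltas": "0.07 -0.03 0.1 0 0 0.07; 0 -0.01 0.3 0 0 0.05; 0 0 0.3 0 0 0; 0 0 0 0 0 0"}}

```text
time_s: 14.75
ee_pos: [0.6306, 0.1755, 0.1432]
tool_rot: [3.135, 0.003, 1.332]
ft_force: [-0.5, -1.3, -3.0]
opening: 0.244
```

```bash
python3 -c "
from h import *
vgoto(0,61.5,122,'L',vmax=.02)"
```

```text
t14.75 tip vx 2.5 vy 60.2 z 134.7 F vx -0.2 vy -1.4 z -3.0 rpy [1.7964e+02 1.7000e-01 7.6320e+01] tcp [0.6306 0.1755 0.1432]
t 14.75 at [0.6306 0.1755 0.1432] yaw [1.7964e+02 1.7000e-01 7.6320e+01] F [-0.51 -1.27 -2.97] op 0.244
0.013 -0.029 0.125 0.008 0.004 -0.005 | left 0.000
```

{"fn": "step_arm", "kwargs": {"deltas": "0.01 -0.02 0.06 0.008 0.004 -0.005; 0 0 0.06 0 0 0; 0 0 0 0 0 0"}}

```text
time_s: 15.05
ee_pos: [0.6304, 0.1755, 0.1339]
tool_rot: [3.139, -0.001, 1.335]
ft_force: [0.0, -0.2, -0.3]
opening: 0.241
```

```bash
python3 -c "
from h import *
vgoto(0,61,116,'L',vmax=.02)"
```

```text
t15.05 tip vx 2.5 vy 60.2 z 125.1 F vx 0.1 vy -0.2 z -0.3 rpy [ 1.7987e+02 -6.0000e-02  7.6490e+01] tcp [0.6304 0.1755 0.1339]
t 15.05 at [0.6304 0.1755 0.1339] yaw [ 1.7987e+02 -6.0000e-02  7.6490e+01] F [ 0.   -0.22 -0.27] op 0.241
0.008 -0.026 0.092 0.003 -0.001 -0.001 | left 0.000
```

{"fn": "step_arm", "kwargs": {"deltas": "0.01 -0.03 0.03 0.003 0 0; 0 0 0.03 0 0 0; 0 0 0.02 0 0 0; 0 0 0 0 0 0"}}

```text
time_s: 15.45
ee_pos: [0.6292, 0.1773, 0.1283]
tool_rot: [3.138, -0.003, 1.335]
ft_force: [0.1, -0.7, -0.2]
opening: 0.243
```

```bash
python3 -c "
from h import *
vgoto(0,61,116,'L',vmax=.02)"
```

```text
t15.45 tip vx 0.9 vy 61.7 z 119.3 F vx 0.3 vy -0.6 z -0.2 rpy [ 1.7977e+02 -1.6000e-01  7.6490e+01] tcp [0.6292 0.1773 0.1283]
t 15.45 at [0.6292 0.1773 0.1283] yaw [ 1.7977e+02 -1.6000e-01  7.6490e+01] F [ 0.1  -0.69 -0.21] op 0.243
-0.007 -0.010 0.036 0.005 -0.004 -0.001 | left 0.000
```

{"fn": "step_arm", "kwargs": {"deltas": "-0.005 -0.01 0.015 0.005 -0.004 0; 0 0 0.01 0 0 0; 0 0 0.01 0 0 0"}}

```text
time_s: 15.75
ee_pos: [0.6283, 0.1772, 0.1251]
tool_rot: [3.141, 0.0, 1.335]
ft_force: [-0.1, -0.7, -2.0]
opening: 0.239
```

{"fn": "step_arm", "kwargs": {"deltas": "0 0 0.008 0 0 0"}}

```text
time_s: 15.85
ee_pos: [0.6283, 0.1773, 0.1241]
tool_rot: [3.141, 0.0, 1.335]
ft_force: [-0.1, 0.8, -2.3]
opening: 0.244
```

{"fn": "step_arm", "kwargs": {"deltas": "0 0 0.008 0 0 0"}}

```text
time_s: 15.95
ee_pos: [0.6282, 0.1773, 0.1232]
tool_rot: [3.141, 0.0, 1.335]
ft_force: [0.1, 0.5, -1.2]
opening: 0.242
```

{"fn": "step_arm", "kwargs": {"deltas": "0 0 0.006 0 0 0"}}

```text
time_s: 16.05
ee_pos: [0.6282, 0.1773, 0.1224]
tool_rot: [3.141, 0.0, 1.335]
ft_force: [0.4, -0.9, -1.7]
opening: 0.245
```

{"fn": "step_arm", "kwargs": {"deltas": "0 0 0.006 0 0 0"}}

```text
time_s: 16.15
ee_pos: [0.6282, 0.1773, 0.1219]
tool_rot: [3.141, 0.0, 1.335]
ft_force: [-1.1, 0.2, 0.2]
opening: 0.244
```

{"fn": "step_arm", "kwargs": {"deltas": "0 0 -0.002 0 0 0; -0.01 0 0 0 0 0; -0.01 0 0 0 0 0; -0.01 0 0 0 0 0; -0.01 0 0 0 0 0"}}

```text
time_s: 16.65
ee_pos: [0.6273, 0.1732, 0.1221]
tool_rot: [3.141, 0.0, 1.335]
ft_force: [0.2, 0.4, -1.8]
opening: 0.236
```

```bash
python3 -c "
from h import *
vgoto(0,50,113.3,'L',vmax=.02)"
```

```text
t16.65 tip vx 0.0 vy 57.2 z 113.4 F vx 0.1 vy 0.4 z -1.8 rpy [1.7997e+02 2.0000e-02 7.6510e+01] tcp [0.6273 0.1732 0.1221]
t 16.65 at [0.6273 0.1732 0.1221] yaw [1.7997e+02 2.0000e-02 7.6510e+01] F [ 0.16  0.37 -1.8 ] op 0.236
-0.072 -0.001 0.001 0.001 0.000 -0.001 | left 0.000
```

{"fn": "step_arm", "kwargs": {"deltas": "-0.01 0 0 0 0 0; -0.01 0 0 0 0 0; -0.01 0 0 0 0 0"}}

```text
time_s: 16.95
ee_pos: [0.6265, 0.1698, 0.1221]
tool_rot: [3.141, 0.0, 1.335]
ft_force: [-0.5, 0.5, -1.0]
opening: 0.244
```

{"fn": "step_arm", "kwargs": {"deltas": "-0.01 0 0 0 0 0; -0.01 0 0 0 0 0"}}

```text
time_s: 17.15
ee_pos: [0.626, 0.1677, 0.1221]
tool_rot: [3.141, 0.0, 1.335]
ft_force: [-0.3, -0.3, -1.4]
opening: 0.24
```

{"fn": "step_arm", "kwargs": {"deltas": "-0.01 0 0 0 0 0; -0.01 0 0 0 0 0"}}

```text
time_s: 17.35
ee_pos: [0.6255, 0.1656, 0.1221]
tool_rot: [3.141, 0.0, 1.335]
ft_force: [0.5, 0.2, -0.0]
opening: 0.242
```

```bash
python3 -c "
from h import *
vgoto(0,50,113.3,'L',vmax=.02)"
```

```text
t17.35 tip vx 0.0 vy 49.4 z 113.5 F vx 0.4 vy 0.4 z -0.0 rpy [1.7997e+02 2.0000e-02 7.6500e+01] tcp [0.6255 0.1656 0.1221]
t 17.35 at [0.6255 0.1656 0.1221] yaw [1.7997e+02 2.0000e-02 7.6500e+01] F [ 0.49  0.25 -0.02] op 0.242
0.006 -0.001 0.001 0.001 0.000 -0.001 | left 0.000
```

{"fn": "step_arm", "kwargs": {"deltas": "-0.01 0 0 0 0 0"}}

```text
time_s: 17.45
ee_pos: [0.6253, 0.1645, 0.1221]
tool_rot: [3.141, 0.0, 1.335]
ft_force: [0.7, -0.7, -0.8]
opening: 0.244
```

{"fn": "step_arm", "kwargs": {"deltas": "-0.01 0 0 0 -0.002 0; -0.012 0 0 0 -0.003 0"}}

```text
time_s: 17.65
ee_pos: [0.625, 0.1637, 0.1222]
tool_rot: [3.141, 0.001, 1.336]
ft_force: [1.1, 4.4, -1.9]
opening: 0.242
```

```bash
python3 -c "
from h import *
vgoto(0,48,113.3,'L',vmax=.02)"
```

```text
t17.65 tip vx 0.1 vy 47.5 z 113.6 F vx 0.0 vy 4.5 z -1.9 rpy [1.7997e+02 6.0000e-02 7.6540e+01] tcp [0.625  0.1637 0.1222]
t 17.65 at [0.625  0.1637 0.1222] yaw [1.7997e+02 6.0000e-02 7.6540e+01] F [ 1.06  4.41 -1.89] op 0.242
0.005 -0.001 0.002 0.001 0.001 -0.000 | left 0.000
```

{"fn": "step_arm", "kwargs": {"deltas": "-0.02 0 0.002 0 -0.003 0; -0.022 0 0 0 -0.003 0; -0.022 0 0 0 -0.003 0"}}

```text
time_s: 17.95
ee_pos: [0.6246, 0.1622, 0.1225]
tool_rot: [3.141, -0.001, 1.339]
ft_force: [1.7, 5.8, -2.6]
opening: 0.244
```

```bash
python3 -c "
from h import *
vgoto(0,48,113.3,'L',vmax=.02)"
```

```text
t17.95 tip vx 0.3 vy 46.0 z 113.7 F vx 0.3 vy 6.0 z -2.6 rpy [ 1.7994e+02 -8.0000e-02  7.6730e+01] tcp [0.6246 0.1622 0.1225]
t 17.95 at [0.6246 0.1622 0.1225] yaw [ 1.7994e+02 -8.0000e-02  7.6730e+01] F [ 1.69  5.8  -2.57] op 0.244
0.020 -0.000 0.005 0.001 -0.002 0.004 | left 0.000
```

{"fn": "step_arm", "kwargs": {"deltas": "-0.022 0 0.004 0 -0.004 0.004; -0.022 0 0.003 0 -0.003 0.002; -0.022 0 0.001 0 -0.003 0.001; -0.022 0 0 0 -0.003 0.001"}}

```text
time_s: 18.35
ee_pos: [0.6244, 0.1606, 0.1227]
tool_rot: [3.139, -0.004, 1.338]
ft_force: [0.8, 6.6, -2.7]
opening: 0.24
```

```bash
python3 -c "
from h import *
vgoto(0,40,113.3,'L',vmax=.02)"
```

```text
t18.35 tip vx 0.4 vy 44.4 z 113.7 F vx -0.8 vy 6.6 z -2.7 rpy [179.83  -0.25  76.67] tcp [0.6244 0.1606 0.1227]
t 18.35 at [0.6244 0.1606 0.1227] yaw [179.83  -0.25  76.67] F [ 0.79  6.59 -2.71] op 0.24
-0.043 -0.003 0.007 0.004 -0.005 0.003 | left 0.000
```

{"fn": "step_arm", "kwargs": {"deltas": "-0.022 0 0.007 0.003 -0.007 0.002; -0.022 0 0.005 0 -0.005 0.001; -0.022 0 0.004 0 -0.005 0.001; -0.022 0 0.003 0 -0.005 0.001"}}

```text
time_s: 18.75
ee_pos: [0.6242, 0.1592, 0.1223]
tool_rot: [3.139, -0.0, 1.339]
ft_force: [1.4, 7.6, -1.9]
opening: 0.241
```

```bash
python3 -c "
from h import *
vgoto(0,40,113.3,'L',vmax=.02)"
```

```text
t18.75 tip vx 0.6 vy 42.9 z 113.6 F vx -0.4 vy 7.7 z -1.9 rpy [ 1.7985e+02 -2.0000e-02  7.6740e+01] tcp [0.6242 0.1592 0.1223]
t 18.75 at [0.6242 0.1592 0.1223] yaw [ 1.7985e+02 -2.0000e-02  7.6740e+01] F [ 1.43  7.57 -1.94] op 0.241
-0.029 -0.004 0.003 0.003 -0.000 0.004 | left 0.000
```

{"fn": "step_arm", "kwargs": {"deltas": "-0.025 0 0.006 0.003 -0.005 0.003; -0.025 0 0.004 0 -0.005 0.002; -0.025 0 0.004 0 -0.005 0.001; -0.025 0 0.004 0 -0.005 0.001; -0.025 0 0.004 0 -0.005 0.001"}}

```text
time_s: 19.25
ee_pos: [0.6238, 0.156, 0.1221]
tool_rot: [3.138, 0.003, 1.34]
ft_force: [1.6, 6.4, -1.8]
opening: 0.248
```

```bash
python3 -c "
from h import *
vgoto(0,35,113.3,'L',vmax=.02)"
```

```text
t19.25 tip vx 1.1 vy 39.7 z 113.6 F vx 0.1 vy 6.6 z -1.8 rpy [1.7981e+02 1.5000e-01 7.6760e+01] tcp [0.6238 0.156  0.1221]
t 19.25 at [0.6238 0.156  0.1221] yaw [1.7981e+02 1.5000e-01 7.6760e+01] F [ 1.6   6.44 -1.82] op 0.248
-0.047 -0.008 0.001 0.004 0.003 0.005 | left 0.000
```

{"fn": "step_arm", "kwargs": {"deltas": "-0.025 -0.004 0.005 0.003 -0.002 0.004; -0.025 0 0.004 0 -0.003 0.001; -0.025 0 0.003 0 -0.003 0.001; -0.025 0 0.003 0 -0.003 0.001; -0.025 0 0.003 0 -0.003 0.001"}}

```text
time_s: 19.75
ee_pos: [0.6234, 0.1527, 0.1224]
tool_rot: [3.137, -0.003, 1.34]
ft_force: [1.7, 5.8, -1.1]
opening: 0.247
```

```bash
python3 look.py i3; python3 -c "
from h import *
vgoto(0,31,113.3,'L',vmax=.02)"
```

```text
t19.85 tip vx 1.4 vy 36.3 z 113.5 F vx 0.0 vy 6.4 z -1.5 rpy [ 1.7973e+02 -1.6000e-01  7.6780e+01] tcp [0.6234 0.1525 0.1224]
t 19.85 at [0.6234 0.1525 0.1224] yaw [ 1.7973e+02 -1.6000e-01  7.6780e+01] F [ 1.51  6.18 -1.49] op 0.244
-0.053 -0.011 0.004 0.006 -0.004 0.005 | left 0.000
```

View pics/scene_i3.png

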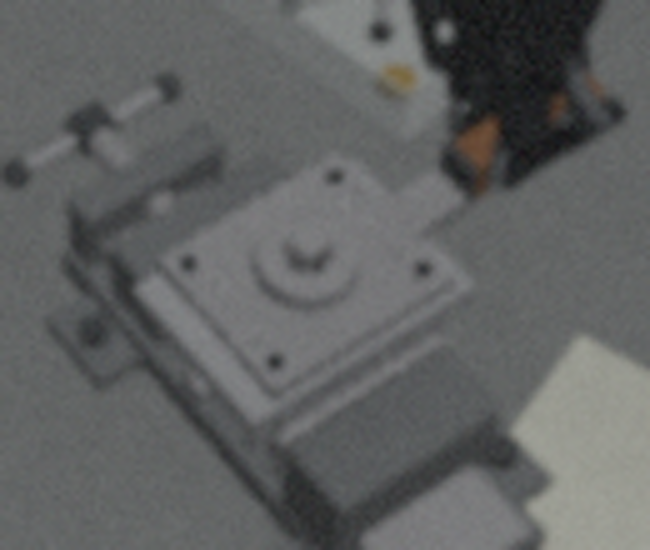

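```bash
cat > holes.py <<'E'
import sys
from h import *
from rig import grab_frame,calibration
S=calibration("scene")
a=cv2.imread("pics/scene0.png",0).astype(float)
P=dict(Lp=[.64,.0788,.1263],Rp=[.6193,-.0069,.1263],Rm=[.5536,.0091,.1263],Lm=[.5737,.0941,.1263])
N=6
b=np.mean([cv2.cvtColor(grab_frame("scene"),cv2.COLOR_RGB2GRAY).astype(float) for _ in range(N)],0)
cv2.imwrite(f"pics/hs_{sys.argv[1]}.png",b)
def cen(im,u):
    for _ in range(4):
        x,y=np.round(u).astype(int);w=im[y-4:y+5,x-4:x+5];bg=np.percentile(w,60)
        m=np.clip(bg-12-w,0,None);yy,xx=np.mgrid[y-4:y+5,x-4:x+5];u=np.array([(m*xx).sum(),(m*yy).sum()])/m.sum()
    return u
for k,p in P.items():
    p=np.array(p);u=proj(S,p)[0];g=proj(S,p+[0,0,.01])[0]-u
    c0=cen(a,u);c1=cen(b,c0);d=c1-c0
    print(k,c0.round(2),c1.round(2),"rise mm %.2f"%(10*(d@g)/(g@g)))
E
python3 holes.py a
```

```text
Lp [339.22 204.12] [339.25 203.42] rise mm 2.83
Rp [308.91 223.11] [309.26 222.19] rise mm 4.05
Rm [291.73 202.8 ] [291.61 202.71] rise mm 0.36
Lm [321.07 185.29] [321.21 184.64] rise mm 2.64[ WARN:0@5.224] global loadsave.cpp:1063 imwrite_ Unsupported depth image for selected encoder is fallbacked to CV_8U.
```

{"fn": "step_arm", "kwargs": {"deltas": "-0.025 -0.008 0.006 0.005 -0.006 0.005; -0.025 -0.002 0.005 0 -0.005 0.001; -0.025 0 0.004 0 -0.005 0.001; -0.025 0 0.004 0 -0.004 0.001"}}

```text
time_s: 20.55
ee_pos: [0.6227, 0.1498, 0.1221]
tool_rot: [3.137, 0.0, 1.339]
ft_force: [1.2, 6.8, -0.8]
opening: 0.238
```

```bash
python3 -c "
from h import *
vgoto(0,32,113.3,'L',vmax=.02)"
```

```text
t20.55 tip vx 1.3 vy 33.4 z 113.4 F vx -0.4 vy 6.9 z -0.8 rpy [1.7975e+02 2.0000e-02 7.6720e+01] tcp [0.6227 0.1498 0.1221]
t 20.55 at [0.6227 0.1498 0.1221] yaw [1.7975e+02 2.0000e-02 7.6720e+01] F [ 1.22  6.82 -0.78] op 0.238
-0.014 -0.011 0.001 0.006 0.000 0.004 | left 0.000
```

{"fn": "step_arm", "kwargs": {"deltas": "-0.024 -0.004 0.003 0.003 -0.003 0.003; -0.023 0 0.003 0 -0.004 0.001"}}

```text
time_s: 20.75
ee_pos: [0.6224, 0.1485, 0.1222]
tool_rot: [3.138, -0.0, 1.339]
ft_force: [2.0, 6.3, -2.1]
opening: 0.242
```

```bash
python3 -c "
from h import *
vgoto(0,32,113.3,'L',vmax=.02)"
```

```text
t20.75 tip vx 1.3 vy 32.1 z 113.5 F vx 0.4 vy 6.6 z -2.1 rpy [ 1.7979e+02 -2.0000e-02  7.6690e+01] tcp [0.6224 0.1485 0.1222]
t 20.75 at [0.6224 0.1485 0.1222] yaw [ 1.7979e+02 -2.0000e-02  7.6690e+01] F [ 1.97  6.34 -2.09] op 0.242
-0.001 -0.011 0.002 0.005 -0.001 0.003 | left 0.000
```

{"fn": "step_arm", "kwargs": {"deltas": "0.015 0 0 0 0 0; 0.02 0 0 0 0 0; 0.05 0 0 0 0 0; 0.1 0 0 0 0 0; 0.12 0 0 0 0 0"}}

```text
time_s: 21.25
ee_pos: [0.6293, 0.1774, 0.122]
tool_rot: [3.138, 0.004, 1.336]
ft_force: [-0.1, 0.5, -0.0]
opening: 0.243
```

```bash
python3 -c "
from h import *
vgoto(0,75,140,'L')"
```

```text
t21.25 tip vx 1.1 vy 61.8 z 113.6 F vx -0.2 vy 0.5 z -0.0 rpy [179.81   0.2   76.54] tcp [0.6293 0.1774 0.122 ]
t 21.25 at [0.6293 0.1774 0.122 ] yaw [179.81   0.2   76.54] F [-0.13  0.53 -0.02] op 0.243
0.131 -0.010 -0.267 0.004 0.005 -0.000 | left 0.000
```

Now back up and over to the right end (yaw +180°, so rz negative).

{"fn": "step_arm", "kwargs": {"deltas": "0.12 0 -0.1 0 0 0; 0.1 0 -0.35 0 0 0; 0 0 -0.45 0 0 -0.1; 0 0 -0.15 0 0 -0.15"}}

```text
time_s: 21.65
ee_pos: [0.6324, 0.2049, 0.2251]
tool_rot: [-3.135, 0.006, 1.541]
ft_force: [1.7, -0.4, -1.0]
opening: 0.245
```

```bash
python3 -c "
from h import *
goto([.59,.03,.22],160,n=10)"
```

```text
t 21.65 at [0.6324 0.2049 0.2251] yaw [-179.65    0.32   88.3 ] F [ 1.65 -0.36 -1.05] op 0.245
-0.196 -0.042 0.007 -0.001 0.000 -0.178; -0.189 -0.068 0.007 -0.001 0.000 -0.178; -0.177 -0.094 0.007 -0.001 0.000 -0.178; -0.163 -0.118 0.007 -0.001 0.000 -0.178; -0.145 -0.139 0.007 -0.001 0.000 -0.178; -0.124 -0.158 0.006 -0.001 0.000 -0.178; -0.101 -0.174 0.006 -0.001 0.000 -0.178; -0.075 -0.186 0.006 -0.001 0.000 -0.178; -0.047 -0.187 0.006 -0.001 0.000 -0.171 | left 0.000
```

{"fn": "step_arm", "kwargs": {"deltas": "-0.19 -0.04 0.005 0 0 -0.18; -0.19 -0.07 0.005 0 0 -0.18; -0.18 -0.09 0.005 0 0 -0.18; -0.16 -0.12 0.005 0 0 -0.18; -0.14 -0.14 0.005 0 0 -0.18"}}

```text
time_s: 22.15
ee_pos: [0.6135, 0.1137, 0.2278]
tool_rot: [3.141, 0.005, 2.287]
ft_force: [0.2, -0.4, -1.9]
opening: 0.245
```

{"fn": "step_arm", "kwargs": {"deltas": "-0.12 -0.16 0.005 0 0 -0.18; -0.10 -0.17 0.005 0 0 -0.18; -0.08 -0.19 0.005 0 0 -0.18; -0.05 -0.19 0.005 0 0 -0.18; 0 -0.1 0 0 0 -0.18"}}

```text
time_s: 22.65
ee_pos: [0.5976, 0.0253, 0.2264]
tool_rot: [-3.139, 0.005, 3.026]
ft_force: [-0.3, -0.6, -1.6]
opening: 0.244
```

```bash
python3 -c "
from h import *
goto([.564,-.097,.2],256.55,n=12)"
```

```text
t 22.65 at [0.5976 0.0253 0.2264] yaw [-179.83    0.28  173.39] F [-0.29 -0.62 -1.56] op 0.244
0.019 -0.120 0.026 -0.001 0.000 -0.178; 0.035 -0.117 0.026 -0.001 0.000 -0.178; 0.051 -0.111 0.026 -0.001 0.000 -0.178; 0.066 -0.103 0.025 -0.001 0.000 -0.178; 0.080 -0.092 0.025 -0.001 0.000 -0.178; 0.092 -0.080 0.025 -0.001 0.000 -0.178; 0.102 -0.067 0.025 -0.001 0.000 -0.178; 0.110 -0.052 0.025 -0.001 0.000 -0.178; 0.117 -0.036 0.025 -0.001 0.000 -0.178; 0.120 -0.020 0.025 -0.001 0.000 -0.178; 0.048 -0.001 0.010 -0.000 0.000 -0.070 | left 0.000
```

{"fn": "step_arm", "kwargs": {"deltas": "0.02 -0.12 0.02 0 0 -0.18; 0.04 -0.12 0.02 0 0 -0.18; 0.05 -0.11 0.02 0 0 -0.18; 0.07 -0.10 0.02 0 0 -0.18; 0.08 -0.09 0.02 0 0 -0.18"}}

```text
time_s: 23.15
ee_pos: [0.5831, -0.0325, 0.217]
tool_rot: [-3.135, 0.003, -2.517]
ft_force: [0.2, -0.1, -1.1]
opening: 0.24
```

{"fn": "step_arm", "kwargs": {"deltas": "0.09 -0.08 0.02 0 0 -0.18; 0.11 -0.07 0.02 0 0 -0.18; 0.12 -0.05 0.02 0 0 -0.18; 0.12 -0.04 0.02 0 0 -0.16; 0.1 -0.02 0.02 0 0 -0.08"}}

```text
time_s: 23.65
ee_pos: [0.5722, -0.0909, 0.2074]
tool_rot: [-3.133, -0.002, -1.873]
ft_force: [0.5, -0.5, -1.1]
opening: 0.244
```

```bash
python3 -c "
from h import *
vgoto(0,-62,135,'R',vmax=.03)"
```

```text
t23.65 tip vx 12.1 vy -60.6 z 198.5 F vx 0.6 vy -0.4 z -1.1 rpy [-1.7953e+02 -1.1000e-01 -1.0733e+02] tcp [ 0.5722 -0.0909  0.2074]
t 23.65 at [ 0.5722 -0.0909  0.2074] yaw [-1.7953e+02 -1.1000e-01 -1.0733e+02] F [ 0.52 -0.51 -1.12] op 0.244
0.009 0.034 0.298 -0.005 -0.001 -0.040; 0.008 0.033 0.298 -0.005 -0.001 -0.040; 0.001 0.004 0.040 -0.001 -0.000 -0.005 | left 0.000
```

{"fn": "step_arm", "kwargs": {"deltas": "0.02 0.04 0.2 -0.005 0 -0.06; 0 0.03 0.3 -0.005 0 -0.03; 0 0 0.15 0 0 0; 0 0 0 0 0 0"}}

```text
time_s: 24.05
ee_pos: [0.5679, -0.0907, 0.1417]
tool_rot: [-3.138, -0.003, -1.798]
ft_force: [0.4, 0.9, -1.3]
opening: 0.244
```

```bash
python3 -c "
from h import *
vgoto(0,-61,117,'R',vmax=.03)"
```

```text
t24.05 tip vx 2.2 vy -61.3 z 132.7 F vx 0.2 vy 1.0 z -1.3 rpy [-1.7979e+02 -1.7000e-01 -1.0302e+02] tcp [ 0.5679 -0.0907  0.1417]
t 24.05 at [ 0.5679 -0.0907  0.1417] yaw [-1.7979e+02 -1.7000e-01 -1.0302e+02] F [ 0.43  0.89 -1.35] op 0.244
-0.003 0.027 0.159 -0.005 -0.004 0.010 | left 0.000
```

{"fn": "step_arm", "kwargs": {"deltas": "0 0.025 0.08 -0.005 -0.004 0.01; 0 0 0.07 0 0 0; 0 0 0 0 0 0"}}

```text
time_s: 24.35
ee_pos: [0.5669, -0.0893, 0.1272]
tool_rot: [-3.14, 0.0, -1.805]
ft_force: [0.0, -0.7, -1.2]
opening: 0.246
```

```bash
python3 look.py i4; python3 -c "
from h import *
vgoto(0,-61,113.4,'R',vmax=.03)
from rig import r,calibration
s=r.read_state();R=Ro.from_euler('xyz',s['tool_rot'])
for sy in(-.012,.012): print((proj(calibration('top'),np.array(s['ee_pos'])+R.apply(TIP+[0,sy,0]))[0]-[205,110])*4+1.5)
"
```

```text
t24.45 tip vx 1.9 vy -60.2 z 119.4 F vx -0.8 vy -0.4 z -1.0 rpy [-1.7984e+02  2.0000e-02 -1.0345e+02] tcp [ 0.5673 -0.0895  0.1281]
t 24.45 at [ 0.5673 -0.0895  0.1281] yaw [-1.7984e+02  2.0000e-02 -1.0345e+02] F [-0.85 -0.26 -0.97] op 0.246
0.008 0.019 0.059 -0.003 0.000 0.000 | left 0.000
[315.66308292 245.79179712]
[306.34229979 284.7145931 ]
```

View pics/top_i4.png

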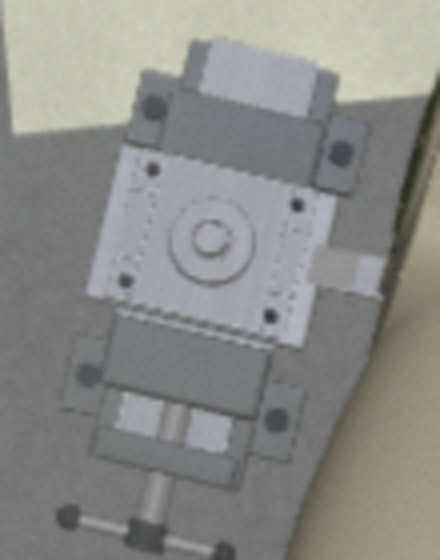

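{"fn": "step_arm", "kwargs": {"deltas": "0.005 0.015 0.02 -0.003 0 0; 0 0 0.01 0 0 0; 0 0 0.01 0 0 0; 0 0 0.008 0 0 0"}}

```text
time_s: 24.85
ee_pos: [0.5668, -0.0902, 0.1248]
tool_rot: [-3.138, -0.0, -1.806]
ft_force: [-0.0, -0.9, -1.5]
opening: 0.246
```

```bash
python3 -c "
from h import *
vgoto(0,-61,113.4,'R',vmax=.03)"
```

```text
t24.85 tip vx 1.6 vy -60.9 z 116.1 F vx 0.2 vy -0.9 z -1.5 rpy [-179.79   -0.   -103.46] tcp [ 0.5668 -0.0902  0.1248]
t 24.85 at [ 0.5668 -0.0902  0.1248] yaw [-179.79   -0.   -103.46] F [-0.02 -0.91 -1.5 ] op 0.246
0.001 0.015 0.027 -0.005 -0.000 -0.000 | left 0.000
```

{"fn": "step_arm", "kwargs": {"deltas": "0 0.015 0.01 -0.005 0 0; 0 0 0.008 0 0 0"}}

```text
time_s: 25.05
ee_pos: [0.5653, -0.0899, 0.123]
tool_rot: [3.141, -0.0, -1.806]
ft_force: [-0.3, -1.2, -1.6]
opening: 0.243
```

{"fn": "step_arm", "kwargs": {"deltas": "0 0 0.006 0 0 0"}}

```text
time_s: 25.15
ee_pos: [0.5653, -0.0899, 0.1223]
tool_rot: [3.141, -0.0, -1.806]
ft_force: [-0.3, 0.4, -1.2]
opening: 0.243
```

```bash
python3 -c "
from h import *
vgoto(0,-61,113.3,'R',vmax=.03)"
```

```text
t25.15 tip vx -0.0 vy -61.0 z 113.6 F vx -0.4 vy 0.3 z -1.2 rpy [ 179.98   -0.   -103.47] tcp [ 0.5653 -0.0899  0.1223]
t 25.15 at [ 0.5653 -0.0899  0.1223] yaw [ 179.98   -0.   -103.47] F [-0.33  0.36 -1.15] op 0.243
-0.000 -0.001 0.003 0.001 -0.000 -0.000 | left 0.000
```

{"fn": "step_arm", "kwargs": {"deltas": "-0.015 0 0.001 0 0 0; -0.015 0 0 0 0 0; -0.015 0 0 0 0 0; -0.015 0 0 0 0 0; -0.015 0 0 0 0 0"}}

```text
time_s: 25.65
ee_pos: [0.5672, -0.082, 0.1222]
tool_rot: [3.141, 0.0, -1.806]
ft_force: [-0.6, 0.7, -1.0]
opening: 0.248
```

```bash
python3 -c "
from h import *
vgoto(0,-45,113.3,'R',vmax=.03)"
```

```text
t25.65 tip vx 0.0 vy -53.0 z 113.5 F vx -0.8 vy 0.5 z -1.0 rpy [ 179.97    0.   -103.48] tcp [ 0.5672 -0.082   0.1222]
t 25.65 at [ 0.5672 -0.082   0.1222] yaw [ 179.97    0.   -103.48] F [-0.63  0.67 -0.97] op 0.248
-0.080 -0.000 0.002 0.001 0.000 -0.001 | left 0.000
```

{"fn": "step_arm", "kwargs": {"deltas": "-0.015 0 0 0 0 0; -0.015 0 0 0 0 0; -0.015 0 0 0 0 0; -0.015 0 0 0 0 0; -0.015 0 0 0 0 0"}}

```text
time_s: 26.15
ee_pos: [0.5691, -0.0739, 0.1221]
tool_rot: [3.141, 0.0, -1.806]
ft_force: [0.2, -0.7, -1.6]
opening: 0.244
```

{"fn": "step_arm", "kwargs": {"deltas": "-0.01 0 0 0 0 0; -0.01 0 0 0 0 0; -0.01 0 0 0 0 0"}}

```text
time_s: 26.45
ee_pos: [0.5698, -0.0709, 0.1222]
tool_rot: [3.141, -0.001, -1.806]
ft_force: [-0.3, -2.2, -1.2]
opening: 0.244
```

{"fn": "step_arm", "kwargs": {"deltas": "-0.01 0 0 0 0 0; -0.01 0 0 0 -0.002 0"}}

```text
time_s: 26.65
ee_pos: [0.5699, -0.0705, 0.1223]
tool_rot: [3.141, -0.003, -1.807]
ft_force: [-0.9, -5.7, -0.8]
opening: 0.244
```

```bash
python3 -c "
from h import *
vgoto(0,-41,113.2,'R',vmax=.03)"
```

```text
t26.65 tip vx 0.1 vy -41.1 z 113.4 F vx 0.5 vy -5.7 z -0.8 rpy [ 1.7997e+02 -1.5000e-01 -1.0352e+02] tcp [ 0.5699 -0.0705  0.1223]
t 26.65 at [ 0.5699 -0.0705  0.1223] yaw [ 1.7997e+02 -1.5000e-01 -1.0352e+02] F [-0.89 -5.69 -0.82] op 0.244
-0.001 -0.000 0.004 0.001 -0.003 -0.002 | left 0.000
```

{"fn": "step_arm", "kwargs": {"deltas": "-0.022 0 0.004 0 -0.006 -0.002; -0.024 0 0.002 0 -0.004 -0.002; -0.024 0 0.002 0 -0.004 -0.002; -0.024 0 0.001 0 -0.004 -0.002"}}

```text
time_s: 27.05
ee_pos: [0.5712, -0.0678, 0.1222]
tool_rot: [-3.141, -0.001, -1.805]
ft_force: [-0.9, -6.6, -1.1]
opening: 0.248
```

```bash
python3 -c "
from h import *
vgoto(0,-31.5,113.2,'R',vmax=.03)"
```

```text
t27.05 tip vx 0.5 vy -38.2 z 113.4 F vx 0.6 vy -6.6 z -1.1 rpy [-1.7999e+02 -5.0000e-02 -1.0344e+02] tcp [ 0.5712 -0.0678  0.1222]
t 27.05 at [ 0.5712 -0.0678  0.1222] yaw [-1.7999e+02 -5.0000e-02 -1.0344e+02] F [-0.94 -6.6  -1.1 ] op 0.248
-0.066 0.005 0.003 -0.000 -0.001 0.000 | left 0.000
```

{"fn": "step_arm", "kwargs": {"deltas": "-0.024 0.002 0.003 0 -0.005 -0.001; -0.024 0.001 0.002 0 -0.004 -0.001; -0.024 0 0.002 0 -0.004 -0.001; -0.024 0 0.002 0 -0.004 -0.001; -0.024 0 0.001 0 -0.004 -0.001"}}

```text
time_s: 27.55
ee_pos: [0.5723, -0.0643, 0.122]
tool_rot: [-3.141, 0.0, -1.808]
ft_force: [-2.4, -7.3, -1.6]
opening: 0.244
```

```bash
python3 -c "
from h import *
vgoto(0,-31.5,113.2,'R',vmax=.03)"
```

```text
t27.55 tip vx 1.1 vy -34.5 z 113.4 F vx -0.7 vy -7.6 z -1.6 rpy [-1.7994e+02  1.0000e-02 -1.0361e+02] tcp [ 0.5723 -0.0643  0.122 ]
t 27.55 at [ 0.5723 -0.0643  0.122 ] yaw [-1.7994e+02  1.0000e-02 -1.0361e+02] F [-2.44 -7.28 -1.61] op 0.244
-0.030 0.009 0.001 -0.001 0.000 -0.004 | left 0.000
```

{"fn": "step_arm", "kwargs": {"deltas": "-0.024 0.004 0.002 0 -0.003 -0.004; -0.024 0.002 0.002 0 -0.004 -0.001; -0.024 0.001 0.002 0 -0.004 -0.001; -0.023 0 0.001 0 -0.004 -0.001"}}

```text
time_s: 27.95
ee_pos: [0.5733, -0.0615, 0.1221]
tool_rot: [-3.139, 0.0, -1.808]
ft_force: [-2.8, -7.2, -0.1]
opening: 0.241
```

```bash
python3 -c "
from h import *
vgoto(0,-31.5,113.2,'R',vmax=.03)"
```

```text
t27.95 tip vx 1.4 vy -31.6 z 113.4 F vx -1.0 vy -7.6 z -0.1 rpy [-1.7986e+02  1.0000e-02 -1.0362e+02] tcp [ 0.5733 -0.0615  0.1221]
t 27.95 at [ 0.5733 -0.0615  0.1221] yaw [-1.7986e+02  1.0000e-02 -1.0362e+02] F [-2.75 -7.16 -0.11] op 0.241
-0.001 0.011 0.002 -0.003 0.000 -0.004 | left 0.000
```

{"fn": "step_arm", "kwargs": {"deltas": "0.015 0 0 0 0 0; 0.02 0 0 0 0 0; 0.05 0 0 0 0 0; 0.1 0 0 0 0 0; 0.12 0 0 0 0 0"}}

```text
time_s: 28.45
ee_pos: [0.5662, -0.0903, 0.1218]
tool_rot: [-3.139, 0.004, -1.805]
ft_force: [0.2, 0.1, -1.9]
opening: 0.242
```

{"fn": "step_arm", "kwargs": {"deltas": "0.15 0 -0.1 0 0 0; 0.3 0 -0.3 0 0 0; 0.3 0 -0.2 0 0 0; 0.1 0 0 0 0 0.1; 0 0 0 0 0 0.1"}}

```text
time_s: 28.95
ee_pos: [0.5433, -0.183, 0.1862]
tool_rot: [-3.139, 0.002, -1.971]
ft_force: [-0.4, -0.5, -1.2]
opening: 0.246
```

```bash
python3 look.py i5; python3 holes.py b 2>/dev/null; python3 -c "
from h import *
goto([.4652,-.2651,.12],185.4,n=12)"
```

```text
Lp [339.22 204.12] [339.28 202.99] rise mm 4.57
Rp [308.91 223.11] [309.01 222.05] rise mm 4.57
Rm [291.73 202.8 ] [291.67 201.77] rise mm 4.23
Lm [321.07 185.29] [321.46 183.72] rise mm 6.40
t 29.35 at [ 0.5435 -0.1793  0.1844] yaw [ 179.99    0.18 -112.45] F [-0.98  0.3  -1.55] op 0.24
0.141 0.051 0.082 0.000 0.000 0.178; 0.147 0.031 0.082 0.000 0.000 0.178; 0.149 0.010 0.083 0.000 0.000 0.178; 0.149 -0.011 0.083 0.000 0.000 0.178; 0.146 -0.031 0.083 0.000 0.000 0.178; 0.141 -0.051 0.083 0.000 0.000 0.178; 0.132 -0.070 0.083 0.000 0.000 0.178; 0.093 -0.068 0.064 0.000 0.000 0.137 | left 0.000
```

View pics/scene_i5.png

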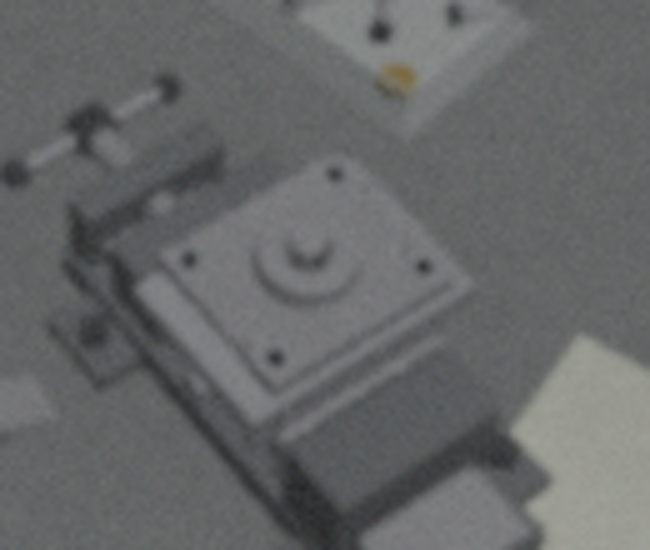

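Camera says ~5 mm rise from the start (noisy), and the wedge geometry gives ~6.2 mm absolute. That's a loose check, so I'll gauge it by feel, touching the cover's top lightly with the wedge's sole. Its height above the face should be 10 mm plus the rise.

```bash
python3 -c "
from h import *
vgoto(0,-62,150,'R',vmax=.04)"
```

```text
t29.35 tip vx 11.5 vy -153.9 z 175.9 F vx -1.0 vy 0.1 z -1.6 rpy [ 179.99    0.18 -112.45] tcp [ 0.5435 -0.1793  0.1844]
t 29.35 at [ 0.5435 -0.1793  0.1844] yaw [ 179.99    0.18 -112.45] F [-0.98  0.3  -1.55] op 0.24
-0.380 0.058 0.110 -0.000 0.002 -0.085; -0.383 0.033 0.109 -0.000 0.002 -0.085; -0.141 0.003 0.040 -0.000 0.001 -0.031 | left 0.000
```

{"fn": "step_arm", "kwargs": {"deltas": "-0.36 0.06 0.1 0 0.002 -0.085; -0.36 0.03 0.1 0 0.002 -0.085; -0.15 0 0.05 0 0 -0.03; 0 0 0 0 0 0"}}

```text
time_s: 29.75
ee_pos: [0.5649, -0.0917, 0.1582]
tool_rot: [3.142, -0.001, -1.798]
ft_force: [-0.5, -1.3, -1.7]
opening: 0.245
```

```bash
python3 -c "
from h import *
vgoto(0,-46,135,'R',vmax=.02)"
```

```text
t29.75 tip vx -0.6 vy -62.9 z 149.5 F vx -0.2 vy -1.4 z -1.7 rpy [ 1.7999e+02 -5.0000e-02 -1.0300e+02] tcp [ 0.5649 -0.0917  0.1582]
t 29.75 at [ 0.5649 -0.0917  0.1582] yaw [ 1.7999e+02 -5.0000e-02 -1.0300e+02] F [-0.48 -1.29 -1.74] op 0.245
-0.152 -0.001 0.130 0.000 -0.001 0.009; -0.017 -0.000 0.015 0.000 -0.000 0.001 | left 0.000
```

{"fn": "step_arm", "kwargs": {"deltas": "-0.1 0 0.07 0 -0.001 0.01; -0.06 0 0.05 0 0 0; 0 0 0.01 0 0 0; 0 0 0 0 0 0"}}

```text
time_s: 30.15
ee_pos: [0.5688, -0.0765, 0.1443]
tool_rot: [-3.141, -0.001, -1.808]
ft_force: [-0.2, 0.6, -2.3]
opening: 0.245
```

```bash
python3 -c "
from h import *
vgoto(0,-46,132,'R',vmax=.02)"
```

```text
t30.15 tip vx 0.5 vy -47.2 z 135.5 F vx -0.3 vy 0.5 z -2.3 rpy [-1.7999e+02 -8.0000e-02 -1.0361e+02] tcp [ 0.5688 -0.0765  0.1443]
t 30.15 at [ 0.5688 -0.0765  0.1443] yaw [-1.7999e+02 -8.0000e-02 -1.0361e+02] F [-0.18  0.59 -2.28] op 0.245
-0.012 0.003 0.036 -0.000 -0.002 -0.004 | left 0.000
```

{"fn": "step_arm", "kwargs": {"deltas": "0 0 0.015 0 -0.002 -0.003; 0 0 0.012 0 0 0; 0 0 0.006 0 0 0"}}

```text
time_s: 30.45
ee_pos: [0.569, -0.0782, 0.1414]
tool_rot: [-3.14, -0.0, -1.808]
ft_force: [0.8, -0.3, -1.1]
opening: 0.245
```

{"fn": "step_arm", "kwargs": {"deltas": "0 0 0.004 0 0 0; 0 0 0.004 0 0 0"}}

```text
time_s: 30.65
ee_pos: [0.5691, -0.0788, 0.1407]
tool_rot: [-3.14, -0.0, -1.809]
ft_force: [0.1, 0.1, -2.4]
opening: 0.243
```

{"fn": "step_arm", "kwargs": {"deltas": "0 0 0.004 0 0 0"}}

```text
time_s: 30.75
ee_pos: [0.5691, -0.0789, 0.1404]
tool_rot: [-3.14, -0.0, -1.809]
ft_force: [1.0, -0.8, -1.7]
opening: 0.238
```

{"fn": "step_arm", "kwargs": {"deltas": "0 0 0.004 0 0 0"}}

```text
time_s: 30.85
ee_pos: [0.5691, -0.0789, 0.14]
tool_rot: [-3.14, -0.0, -1.809]
ft_force: [-0.1, -0.3, -1.7]
opening: 0.245
```

{"fn": "step_arm", "kwargs": {"deltas": "0 0 0.004 0 0 0; 0 0 0.004 0 0 0"}}

```text
time_s: 31.05
ee_pos: [0.5692, -0.0788, 0.1391]
tool_rot: [-3.14, -0.0, -1.809]
ft_force: [-0.8, 0.9, -1.1]
opening: 0.248
```

{"fn": "step_arm", "kwargs": {"deltas": "0 0 0.004 0 0 0"}}

```text
time_s: 31.15
ee_pos: [0.5692, -0.0788, 0.1387]
tool_rot: [-3.14, -0.0, -1.809]
ft_force: [1.1, -0.5, -1.1]
opening: 0.243
```

{"fn": "step_arm", "kwargs": {"deltas": "0 0 0.004 0 0 0"}}

```text
time_s: 31.25
ee_pos: [0.5692, -0.0788, 0.1383]
tool_rot: [-3.14, -0.0, -1.809]
ft_force: [-0.3, -0.9, -1.6]
opening: 0.244
```

{"fn": "step_arm", "kwargs": {"deltas": "0 0 0.003 0 0 0"}}

```text
time_s: 31.35
ee_pos: [0.5692, -0.0788, 0.138]
tool_rot: [-3.14, -0.0, -1.809]
ft_force: [-0.4, -0.7, -0.0]
opening: 0.244
```

{"fn": "step_arm", "kwargs": {"deltas": "0 0 0.003 0 0 0"}}

```text
time_s: 31.45
ee_pos: [0.5693, -0.0788, 0.1379]
tool_rot: [-3.139, -0.0, -1.809]
ft_force: [-0.8, -0.4, 0.5]
opening: 0.243
```

{"fn": "step_arm", "kwargs": {"deltas": "0 0 0.002 0 0 0"}}

```text
time_s: 31.55
ee_pos: [0.5693, -0.0788, 0.1379]
tool_rot: [-3.139, -0.0, -1.809]
ft_force: [-1.0, -0.4, 0.7]
opening: 0.246
```

```bash
python3 -c "
from h import *
vstat()"
```

```text
t31.55 tip vx 1.6 vy -49.3 z 129.2 F vx -0.9 vy -0.6 z 0.7 rpy [-1.7986e+02 -1.0000e-02 -1.0363e+02] tcp [ 0.5693 -0.0788  0.1379]
```

Touch at TCP 137.9 mm against 121.9 mm on the face gives 16.0 mm, so the right end stands about 6.0 mm high (wedge geometry said 6.2). The left end, by the same geometry, is at ~6.0 mm. Both are in the band, so I'll put the wedge back.

{"fn": "step_arm", "kwargs": {"deltas": "0 0 -0.1 0 0 0; 0.1 0 -0.3 0 0 0; 0.3 0 -0.1 0 0 0; 0.4 0 0 0 0 0; 0.2 0 0 0 0 0"}}

```text
time_s: 32.05
ee_pos: [0.546, -0.1757, 0.1921]
tool_rot: [-3.138, -0.001, -1.802]
ft_force: [0.1, 0.4, -0.9]
opening: 0.241
```

```bash
python3 -c "
from h import *
goto([.4652,-.2651,.09],185.4,n=12)"
```

```text
t 32.05 at [ 0.546  -0.1757  0.1921] yaw [-1.7981e+02 -3.0000e-02 -1.0323e+02] F [ 0.14  0.39 -0.94] op 0.241
0.118 0.066 0.114 -0.000 0.000 0.178; 0.126 0.049 0.114 -0.000 0.000 0.178; 0.132 0.030 0.114 -0.000 0.000 0.178; 0.135 0.012 0.114 -0.000 0.000 0.178; 0.135 -0.007 0.114 -0.000 0.000 0.178; 0.133 -0.026 0.114 -0.000 0.000 0.178; 0.128 -0.044 0.114 -0.000 0.000 0.178; 0.120 -0.061 0.114 -0.000 0.000 0.178; 0.102 -0.072 0.105 -0.000 0.000 0.164 | left 0.000
```

{"fn": "step_arm", "kwargs": {"deltas": "0.12 0.07 0.1 0 0 0.18; 0.13 0.05 0.1 0 0 0.18; 0.13 0.03 0.1 0 0 0.18; 0.13 0.01 0.1 0 0 0.18; 0.13 -0.01 0.1 0 0 0.18"}}

```text
time_s: 32.55
ee_pos: [0.5017, -0.2312, 0.1465]
tool_rot: [-3.13, 0.006, -2.538]
ft_force: [-0.1, -0.9, -1.5]
opening: 0.245
```

{"fn": "step_arm", "kwargs": {"deltas": "0.13 -0.03 0.1 0 0 0.18; 0.13 -0.04 0.1 0 0 0.18; 0.12 -0.06 0.1 0 0 0.18; 0.08 -0.06 0.1 0 0 0.12; 0 0 0 0 0 0"}}

```text
time_s: 33.05
ee_pos: [0.4648, -0.27, 0.1071]
tool_rot: [-3.133, 0.012, -3.083]
ft_force: [-0.0, 0.8, -1.5]
opening: 0.245
```

```bash
python3 -c "
from h import *
goto([.4652,-.2651,.03],185.4,n=12,vmax=.03)"
```

```text
t 33.05 at [ 0.4648 -0.27    0.1071] yaw [-179.54    0.68 -176.63] F [-0.01  0.82 -1.52] op 0.245
0.001 0.021 0.299 -0.004 0.006 -0.018; -0.001 0.020 0.299 -0.004 0.006 -0.018; -0.001 0.011 0.172 -0.002 0.003 -0.010 | left 0.000
```

{"fn": "step_arm", "kwargs": {"deltas": "0 0.02 0.3 -0.005 0.006 -0.02; 0 0.02 0.3 -0.005 0.006 -0.02; 0 0.01 0.14 0 0.003 -0.01; 0 0 0 0 0 0"}}

```text
time_s: 33.45
ee_pos: [0.4691, -0.2669, 0.0358]
tool_rot: [-3.137, 0.006, -3.032]
ft_force: [-0.5, 0.6, -0.7]
opening: 0.244
```

```bash
python3 -c "
from h import *
goto([.4652,-.2651,.0145],185.4,n=12,vmax=.01)"
```

```text
t 33.45 at [ 0.4691 -0.2669  0.0358] yaw [-179.72    0.33 -173.75] F [-0.52  0.55 -0.67] op 0.244
0.018 0.011 0.098 -0.003 0.003 0.009; 0.017 0.010 0.098 -0.003 0.003 0.009; 0.003 0.002 0.017 -0.000 0.001 0.001 | left 0.000
```

{"fn": "step_arm", "kwargs": {"deltas": "0.02 0.01 0.1 -0.003 0.003 0.01; 0.02 0.01 0.08 -0.003 0.003 0; 0 0 0 0 0 0; 0 0 0 0 0 0"}}

```text
time_s: 33.85
ee_pos: [0.4673, -0.2661, 0.0197]
tool_rot: [-3.139, 0.004, -3.037]
ft_force: [0.3, -0.5, -0.6]
opening: 0.243
```

```bash
python3 -c "
from h import *
goto([.4652,-.2651,.013],185.4,n=12,vmax=.01)"
```

```text
t 33.85 at [ 0.4673 -0.2661  0.0197] yaw [-179.83    0.25 -174.03] F [ 0.34 -0.5  -0.63] op 0.243
0.020 0.013 0.067 -0.004 0.006 0.013 | left 0.000
```

{"fn": "step_arm", "kwargs": {"deltas": "0.01 0.01 0.03 -0.004 0.005 0.01; 0 0 0.02 0 0 0; 0 0 0.01 0 0 0"}}

```text
time_s: 34.15
ee_pos: [0.4671, -0.266, 0.0147]
tool_rot: [-3.14, 0.002, -3.046]
ft_force: [-0.5, 0.3, -1.2]
opening: 0.244
```

{"fn": "step_arm", "kwargs": {"deltas": "0 0 0.006 0 0 0; 0 0 0.004 0 0 0"}}

```text
time_s: 34.35
ee_pos: [0.4672, -0.2661, 0.0137]
tool_rot: [-3.14, 0.002, -3.046]
ft_force: [-0.0, -0.1, -1.6]
opening: 0.243
```

{"fn": "step_arm", "kwargs": {"deltas": "0 0 0.006 0 0 0; 0 0 0.005 0 0 0"}}

```text
time_s: 34.55
ee_pos: [0.4672, -0.2661, 0.0126]
tool_rot: [-3.14, 0.002, -3.046]
ft_force: [0.5, 0.6, 2.8]
opening: 0.244
```

{"fn": "step_arm", "kwargs": {"deltas": "0 0 0.002 0 0 0; 0 0 0 0 0 0; 0 0 0 0 0 0; 0 0 0 0 0 0; 0 0 0 0 0 0", "gripper": 0}}

```text
time_s: 35.05
ee_pos: [0.4679, -0.2667, 0.0131]
tool_rot: [-3.139, 0.004, -3.046]
ft_force: [-0.2, -0.6, -0.7]
opening: 0.996
```

{"fn": "step_arm", "kwargs": {"deltas": "0 0 -0.05 0 0 0; 0 0 -0.2 0 0 0; 0 0 -0.4 0 0 0; 0 0 -0.4 0 0 0; 0 0 -0.3 0 0 0"}}

```text
time_s: 35.55
ee_pos: [0.4639, -0.2637, 0.1484]
tool_rot: [3.136, -0.005, -3.046]
ft_force: [-0.1, -0.9, 0.2]
opening: 1.001
```

```bash
python3 -c "
from h import *
from rig import grab_frame,calibration
c=calibration('wrist');f=grab_frame('wrist')
cv2.imwrite('pics/w9.png',f[...,::-1]);cv2.imwrite('pics/s9.png',grab_frame('scene')[...,::-1])
vstat()"
```

```text
t35.65 tip vx 16.7 vy -305.7 z 142.5 F vx 0.4 vy -0.1 z -0.4 rpy [ 1.8000e+02  5.0000e-02 -1.7452e+02] tcp [ 0.4662 -0.2655  0.1512]
```

View pics/w9.png

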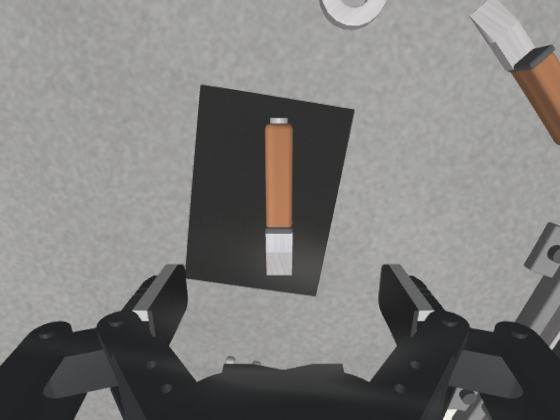

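View pics/s9.png

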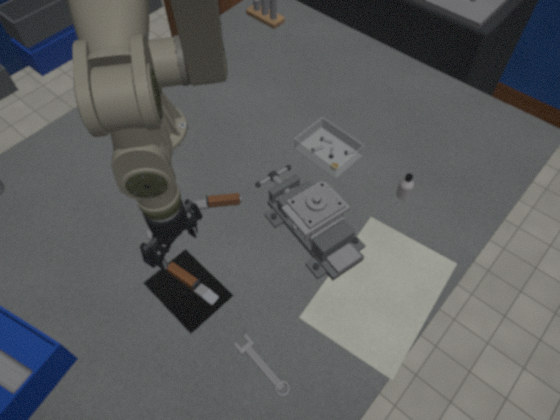

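The wrist view shows the wedge flat on the mat (tip ~(279,274)) and released. The scene view shows the wrench, bottle and bearing in place. One last averaged camera check compares the left and right cover heights.

```bash
python3 - <<'E' 2>/dev/null
from h import *
from rig import grab_frame,calibration
T=calibration("top");S=calibration("scene")
def cen(im,u):
    for _ in range(5):
        x,y=np.round(u).astype(int);w=im[y-4:y+5,x-4:x+5];bg=np.percentile(w,60)
        m=np.clip(bg-12-w,0,None);yy,xx=np.mgrid[y-4:y+5,x-4:x+5];u=np.array([(m*xx).sum(),(m*yy).sum()])/m.sum()
    return u
P=dict(Lp=[.64,.0788],Rp=[.6193,-.0069],Rm=[.5536,.0091],Lm=[.5737,.0941])
def av(n): return np.mean([cv2.cvtColor(grab_frame(n),cv2.COLOR_RGB2GRAY).astype(float) for _ in range(15)],0)
A=dict(new=(av("top"),av("scene")),old=(cv2.imread("pics/top0.png",0).astype(float),cv2.imread("pics/scene0.png",0).astype(float)))
for w,(a,b) in A.items():
    for k,p in P.items():
        q=np.r_[p,.1263 if w=="old" else .132]
        x,e=tri(T,cen(a,proj(T,q)[0]),S,cen(b,proj(S,q)[0]));print(w,k,x.round(4),round(e,4))
E
```

```text
new Lp [0.6398 0.0784 0.131 ] 0.0011
new Rp [ 0.6187 -0.0075  0.1278] 0.0029
new Rm [0.5518 0.0079 0.1336] 0.0042
new Lm [0.5733 0.0952 0.1324] 0.0003
old Lp [0.6403 0.0778 0.1276] 0.0009
old Rp [ 0.6192 -0.0082  0.1246] 0.003
old Rm [0.5519 0.0092 0.125 ] 0.0024
old Lm [0.5732 0.0943 0.127 ] 0.0017
```

```bash
python3 -c "
from rig import r
print(r.job_done())"
```

```text
the job is handed in; nothing more can be done
None
```

I eased the cover up at both ends with the wedge, put the wedge back on the mat, and handed the job in at about 37 s. My estimate is that both ends stand about 6 mm above home. No verdict is reported.

- **Sequence:** I took the wedge from the mat and felt for the ledge, which is about 113 mm above the bench. I then raised the right end to about 3.3 mm, the left to about 6 mm and the right to about 6 mm. Pushes were mostly 6 to 8 N, about 9 N at most, and the ends stayed within roughly 3.5 mm of each other.
- **Right end:** checked by resting the wedge's sole lightly on the cover top, which gave 16.0 mm above the ledge, so about 6.0 mm of rise. The wedge geometry gave 6.2 mm.
- **Left end:** not felt directly. The wedge geometry gives about 6.1 mm, and I put the likely range at 5.7 to 6.4 mm.
- **Cameras:** these were too noisy to settle it. They showed about 4.4 to 5.5 mm of rise from the start at the left and 4.4 to 5.9 mm at the right. The two methods also disagreed on which end was higher. Any starting lift, up to about 1 mm, comes on top of those figures.
- **At the end:** the pictures show the wedge flat and released on the mat with the gripper clear. The wrench, bottle and bearing look unmoved.

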